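# Weight down the reglued seam of a violin belly

## Task

The centre seam of the violin belly has been reglued and must be weighted while it dries. Open the hinged mould fully back and lift out every moulded pad that lies in it, balance the pads one behind another on top of the arch, cork side down, centred on the seam with their long side along it, each wholly on the paper strip and at least a finger's breadth from the next, and stand one brass weight squarely on the middle of each pad so that everything rests level by itself. Set things down gently, for the belly is thin and must not be pressed hard, leave the bench clutter where it is, and close the mould again at the end.

Things in the scene. Friction and masses are not known exactly. Their poses are not given: they have to be found in the camera images.
- belly: Front plate of a three-quarter violin, pale spruce, 335 x 195 mm (waist 104 mm), fixed arched side up on a plywood gluing board 350 x 205 x 18 mm by small dark turn-buttons at its edge (tops 11 mm above the board). Origin: centre of the board's underside, on the bench; x runs along the seam, z up. The seam is the top line of the arch (y = 0).
- crown (a point): Middle of the paper strip, on top of the arch, 40 mm above the belly's origin. White strip on the seam: 30 mm wide, from x = -90 to +90 mm along the belly's x. The seam is level all along the strip; across the seam the arch is a round of 80 mm radius near the top and falls away to either side.
- mould: Aluminium mould, lower half, fixed: 90 (x) x 170 (y) x 30 mm high, origin at the centre of its underside, hinge along its +x side, handle side -x. Three cavities 42 (x) x 28 (y) mm, 6 mm deep, centred at x = -8 mm and y = +52, 0, -52 mm; they are bare where no pad lies.
- mould_lid (a joint): Upper half of the mould, a hollow aluminium lid 90 x 170 x 15 mm hinged to the lower half: 0 rad = shut, grows as its handle side is lifted and swung back, 1.9 rad = fully back against its stop. The hinge is stiff (about 0.3 N m of friction): the lid stays where it is left.
- lid_handle (a point): Middle of the lid's round handle bar (11 mm thick, 100 mm long, dark steel). The bar is parallel to the hinge, 45 mm off the lid's front edge and 135 mm from the hinge axis; shut, it is 38 mm above the bench; fully back, it is the highest part of the lid.
- lid_hinge (a point): Middle of the hinge axis (parallel to the mould's y), 30 mm above the bench
- felt: Grey felt mat 160 x 160 x 3 mm, fixed, origin at the centre of its underside; the weights stand on it
- pad_a: Moulded white pad with a cork underside, 40 (x) x 26 (y) x 14 (z) mm, 20 g, origin at the centre of its cork underside, z up. It starts in a mould cavity, standing 8 mm proud of it. Two or three such pads are there, the others are absent.
- pad_b: Moulded white pad with a cork underside, 40 (x) x 26 (y) x 14 (z) mm, 20 g, origin at the centre of its cork underside, z up. It starts in a mould cavity, standing 8 mm proud of it. Two or three such pads are there, the others are absent.
- pad_c: Moulded white pad with a cork underside, 40 (x) x 26 (y) x 14 (z) mm, 20 g, origin at the centre of its cork underside, z up. It starts in a mould cavity, standing 8 mm proud of it. Two or three such pads are there, the others are absent.
- weight_a: Plain brass weight, a disc 40 mm in diameter and 24 mm high, about 0.25 kg, origin at the centre of its underside, z up. Three stand on the felt; any will do, and one may be left over.
- weight_b: Plain brass weight, a disc 40 mm in diameter and 24 mm high, about 0.25 kg, origin at the centre of its underside, z up. Three stand on the felt; any will do, and one may be left over.
- weight_c: Plain brass weight, a disc 40 mm in diameter and 24 mm high, about 0.25 kg, origin at the centre of its underside, z up. Three stand on the felt; any will do, and one may be left over.
- jar: Bystander: amber jar, 42 mm in diameter, 50 mm high, among the weights on the felt; origin under its centre
- plane: Bystander: small brass finger plane, 60 x 24 x 28 mm; origin under its centre
- spruce: Bystander: spruce offcut, 70 x 45 x 30 mm; origin under its centre
- spool_clamp: Bystander: spool clamp standing on end, 26 mm in diameter, 72 mm high; origin under its centre
Not all that is in view belongs to the job. Leave any green or red look-alike of the weight_c alone. Several things have the shape of the mould; the one meant has the colours described above.

How it is judged:
By the outcome, as a careful person would: the job done as asked, in the order asked, and still so for the second after the job is handed in, with the robot touching nothing.
Of pad_a, pad_b, pad_c only 2 to 3 are there at a start; the rules pass over those that are not, and their reading is None.
At some moment in a run one of weight_a, weight_b, weight_c may be knocked a few centimetres aside while the robot is not near it.
It also fails if it takes over 210 s, if anything falls off the work surface, if the arm or the gripper's body presses on something with over 40 N, if the wrist force passes 120 N, or if a joint passes its speed limit or range.

## Robot

A 6-joint arm with a two-finger parallel gripper is mounted at the origin on the work surface. World frame = base frame: x ahead of the robot, y to its left, z up, the work surface at z = 0. Lengths are in mm, angles in rad, forces in N, time in s.
With the tool pointing down it reaches from about 350 to 975 mm from the base axis. Payload 7.1 kg.
Tool frame: the origin (TCP) lies midway between the tips of the shut fingers; the grasp point (between the pads) lies 19 mm behind it; z points along the fingers, y is the line along which they close (so a half turn about z gives the same grasp; the last joint's range is limited). The gripper opens to 88 mm and grips with 3 to 60 N. Pads are 20 mm wide; open, the fingers measure 115 mm over their backs; the gripper's body (75 mm by 178 mm) begins 61 mm behind the grasp point.
Start: joints at [1.196, 0.423, 1.63, -0, 1.089, -0.019], TCP at [217.681, 585.85, 222.675] pointing down, gripper open.
Joint ranges: [-3, 3], [-0.9, 2.11], [0.09, 2.58], [-1.31, 4.45], [0.11, 2.69], [-2.54, 2.54]. Speed limits (rad/s): [2.39, 2.39, 3.01, 3.14, 3.14, 3.14].

## Interface

Orientations are given as a rotation vector (axis times angle).
In Python, from workcell import ctrl gives the robot as it stands. The module is installed in compiled form; this text tells all that it offers.
- The arm moves only by the tool apply_moves, never from a script. Its argument "targets" is a list of rows, each a list of 3 entries, a list of its own where there are three numbers: the opening, from -1 (shut) to 1 (fully open), then the shift along the tool's x, y, z normalised to -1 to 1, where 1 is 5 cm, then the turn, a rotation vector about the tool's x, y, z normalised to -1 to 1, where 1 is 90 degrees. In form: [[jaw, [x, y, z], [wx, wy, wz]], ...]. A call has 1 to 8 rows; each row shifts and turns the commanded pose from where the row before left it, along the tool's axes as they then stand; what a row does not reach is not made up. A row lasts 1/8 s, in which the tool goes at most 62.5 mm and 10.7 degrees, less where a joint would pass 70% of its speed; a pose out of reach is approached as far as the arm can. A call with a number of a shift or a turn outside -1 to 1 is refused whole. A call with a gripper value outside its range is refused whole. The fingers move at their own pace and stop on an object; the grip force is fixed at half the most. Time passes only in rows, so rows that do not move let the fingers close. It gives the time, the measured TCP pose, the force, the opening and the grip force at its end, in the units of the state.
- ctrl.get_obs(): the state, without advancing time (a new reading comes with each control period).
- ctrl.get_image(name): name is "side" or "top" or "wrist"; returns a dict with "pixels" (400x640x3 uint8, blue, green, red), "camera_matrix" (3x3 intrinsics, pixels), "view" (4x4, takes a point from world to camera coordinates); the wrist camera has in their place "hand_eye" (4x4, takes a point from camera to tool coordinates, whose origin is the TCP and whose axes are the flange's). Camera axes: x right, y down, z forward; pixel columns grow to the right and rows downward; lengths in mm; the calibration is good to about 2 mm. A picture is of the moment at which its call begins: read the wrist's pose just before it. There is no depth.
- ctrl.close_job(): hands the job in; it is judged then, once.
Trained networks look in the newest picture that a camera, given by its name, has taken for a name from the list of things; names that differ only in an ending like _2 or _b are one class to them, and where a whole thing is asked for, a point or a joint stands for the part that bears it (a point fixed in the world has none). Each returns a list of dicts, best first, with "score" (0 to 1); they miss things now and then, are a little off and sometimes report something else, mostly with a low value. They report only what shows in the picture. A call takes as long as a camera call. They do not tell look-alikes from the thing itself.
- ctrl.masks_of(label, camera): "region" (400x640 bool, what is visible of it) and "bbox" ([left, top, right, bottom] in pixels, round what is visible of it).
- ctrl.pinpoint(label, camera): "xy" ([column, row] in pixels: a listed point, or the origin of a listed thing).
The state is a dict: "t": time; "qpos": joint angles; "qvel": joint speeds; "joint_torque": joint torques, N m; "ee_pos": TCP position; "orientation": TCP orientation; "ft_force": force on the tool from outside, world axes, zero at the start; "moment": the same for the moment, N m; "width": finger opening in mm; "grasp_force": force on a finger pad.
Only numpy, scipy, OpenCV 4.12 (cv2) and the standard library are available. Lean on these libraries where they do the work, as an engineer would, in place of code of your own. Each camera call takes 0.05 s, during which the arm holds its last target. There are 200 camera calls.

## Working session

There is one attempt and no reset: what is moved stays moved. The work goes in short steps, Python scripts to look and compute and a tool call to move; the robot and the scene stay as the last step left them, time stands still between calls to the robot, and variables do not carry over. Pictures are saved under pics/ and viewed, at most 14 in all, crops included, and the job is handed in when it is done.

Besides the shell and the picture viewer there is one more tool, called as name(argument=value, ...), one argument or row to a line, values as JSON. apply_moves: Moves the arm, as the interface text tells. Scaled input: -1 to 1 covers 5 cm each way for a shift and 90 degrees each way for a turn. Its arguments: {"type":"object","properties":{"targets":{"type":"array"}},"required":["targets"]}

```bash
mkdir -p pics; cat > h.py <<'E'
import numpy as np, cv2
from scipy.spatial.transform import Rotation as R
from workcell import ctrl
def grab(n,save=None):
    o=ctrl.get_obs(); im=ctrl.get_image(n); px=np.asarray(im["pixels"]); K=np.array(im["camera_matrix"])
    if "view" in im: V=np.array(im["view"])
    else:
        T=np.eye(4);T[:3,:3]=R.from_rotvec(o["orientation"]).as_matrix();T[:3,3]=o["ee_pos"]
        V=np.linalg.inv(T@np.array(im["hand_eye"]))
    if save: cv2.imwrite("pics/"+save,px)
    return px,K,V
def toz(uv,z,K,V):
    C=np.linalg.inv(V); d=C[:3,:3]@np.linalg.inv(K)@[uv[0],uv[1],1.]; o=C[:3,3]
    return o+d*(z-o[2])/d[2]
def proj(p,K,V):
    c=V[:3,:3]@np.array(p)+V[:3,3]; q=K@c; return q[:2]/q[2]
E
python3 - <<'E'
from h import *
for n in("top","side"):
    px,K,V=grab(n,n+"0.png"); C=np.linalg.inv(V)
    print(n,C[:3,3].round(),C[:3,2].round(2),K[0,0])
    for l,z in [("belly",0),("crown",40),("mould",0),("lid_handle",38),("lid_hinge",30),("felt",0),("weight_a",3),("jar",3),("plane",0),("spruce",0),("spool_clamp",0),("pad_a",24)]:
        print(l,[(np.round(d["score"],2),np.round(d["xy"]).tolist(),toz(d["xy"],z,K,V)[:2].round().tolist()) for d in ctrl.pinpoint(l,n)])
E
```

```text
top [ 407.   51. 1211.] [ 0.09  0.01 -1.  ] 449.20067608042416
belly [(np.float64(0.87), [329.0, 181.0], [564.0, 14.0]), (np.float64(0.73), [190.0, 176.0], [571.0, 394.0])]
crown [(np.float64(0.56), [330.0, 180.0], [560.0, 13.0])]
mould [(np.float64(0.92), [460.0, 214.0], [482.0, -337.0]), (np.float64(0.79), [436.0, 296.0], [261.0, -273.0]), (np.float64(0.25), [255.0, 111.0], [755.0, 222.0])]
lid_handle [(np.float64(0.9), [443.0, 333.0], [173.0, -281.0]), (np.float64(0.89), [467.0, 244.0], [400.0, -343.0])]
lid_hinge [(np.float64(0.84), [462.0, 197.0], [523.0, -334.0]), (np.float64(0.65), [436.0, 279.0], [309.0, -266.0]), (np.float64(0.6), [190.0, 206.0], [487.0, 383.0])]
felt [(np.float64(0.82), [208.0, 193.0], [525.0, 343.0])]
weight_a [(np.float64(0.68), [188.0, 203.0], [497.0, 396.0]), (np.float64(0.67), [194.0, 174.0], [575.0, 384.0]), (np.float64(0.6), [216.0, 177.0], [569.0, 322.0]), (np.float64(0.6), [187.0, 134.0], [684.0, 406.0]), (np.float64(0.53), [156.0, 148.0], [644.0, 491.0]), (np.float64(0.23), [206.0, 194.0], [521.0, 349.0])]
jar [(np.float64(0.5), [218.0, 205.0], [4
[... 1081 characters left out ...]
 160.0], [535.0, 349.0])]
weight_a [(np.float64(0.69), [301.0, 151.0], [579.0, 389.0]), (np.float64(0.65), [327.0, 145.0], [687.0, 391.0]), (np.float64(0.58), [306.0, 135.0], [629.0, 482.0]), (np.float64(0.54), [276.0, 154.0], [483.0, 400.0]), (np.float64(0.46), [303.0, 166.0], [557.0, 300.0])]
jar [(np.float64(0.62), [282.0, 170.0], [479.0, 302.0]), (np.float64(0.21), [332.0, 210.0], [574.0, 48.0])]
plane [(np.float64(0.72), [428.0, 280.0], [730.0, -308.0]), (np.float64(0.58), [278.0, 154.0], [492.0, 402.0])]
spruce [(np.float64(0.76), [337.0, 162.0], [685.0, 282.0])]
spool_clamp [(np.float64(0.54), [363.0, 170.0], [758.0, 208.0]), (np.float64(0.44), [332.0, 217.0], [564.0, 20.0])]
pad_a []
```

View pics/top0.png

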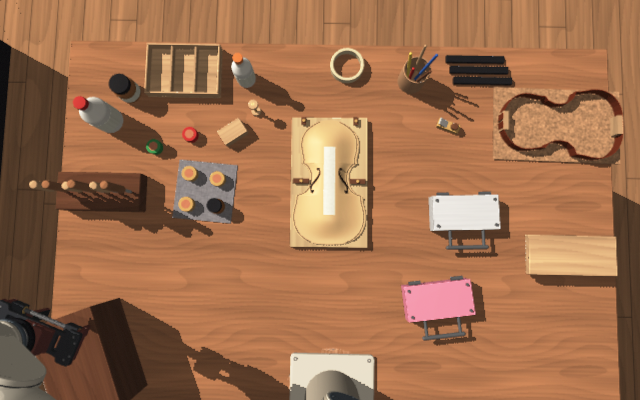

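View pics/side0.png

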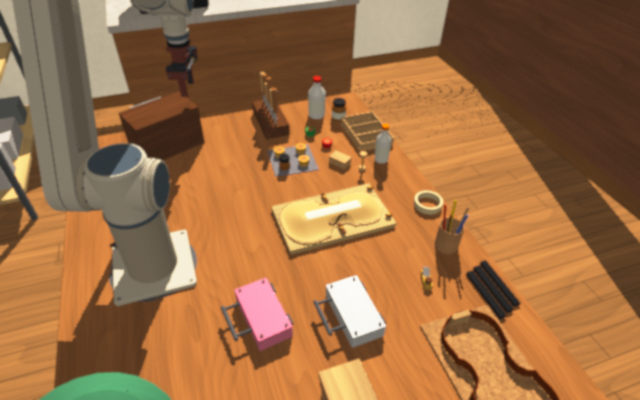

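The top view shows the aluminium mould at (465,214) with its handle at (467,245) and a pink decoy below it. The belly is at (330,183). The weights are at (188,174), (217,179) and (186,204), with the jar at (215,205). The side view agrees with this.

```bash
cat >> h.py <<'E'
def goto(p,yaw=None):
    """print total shift (units of 50mm, tool axes now) and turn about tool z (units of 90deg) to get to p; yaw= world angle of tool y"""
    o=ctrl.get_obs(); M=R.from_rotvec(o["orientation"]).as_matrix(); e=np.array(o["ee_pos"])
    s=M.T@(np.array(p)-e)/50; y=np.arctan2(M[1,1],M[0,1])
    print("t",round(o["t"],2),"pos",e.round(1),"down-tilt",(M[:2,2]).round(4),"yaw_y",np.degrees(y).round(2),"w",round(o["width"],1),"F",np.round(o["ft_force"],1))
    out="shift "+str(s.round(3))
    if yaw is not None:
        d=(np.radians(yaw)-y+np.pi/2)%np.pi-np.pi/2
        out+=" turn_z %.4f"%(-d/(np.pi/2))
    print(out, "q",np.round(o["qpos"],2))
E
python3 - <<'E'
from h import *
print(R.from_rotvec(ctrl.get_obs()["orientation"]).as_matrix().round(3))
goto([560,14,300],90)
im=ctrl.get_image("wrist");print(np.array(im["hand_eye"]).round(3),np.array(im["camera_matrix"]).round(1))
E
```

```text
[[-0.937  0.348 -0.   ]
 [ 0.348  0.937 -0.   ]
 [ 0.    -0.    -1.   ]]
t 1.3 pos [217.7 585.8 222.7] down-tilt [-0. -0.] yaw_y 69.61 w 87.7 F [0.1 0.6 0.2]
shift [-10.402  -8.335  -1.546] turn_z -0.2265 q [ 1.2   0.42  1.63  0.    1.09 -0.02]
[[ 1.00000e-03 -9.69000e-01 -2.47000e-01  6.71440e+01]
 [ 1.00000e+00  1.00000e-03  1.00000e-03 -4.17000e-01]
 [-0.00000e+00 -2.47000e-01  9.69000e-01 -1.62488e+02]
 [ 0.00000e+00  0.00000e+00  0.00000e+00  1.00000e+00]] [[326.4   0.  322.4]
 [  0.  326.4 194.8]
 [  0.    0.    1. ]]
```

apply_moves(
  targets=[
    [1,[-0.9,-0.72,-0.2],[0,0,0]],
    [1,[-0.9,-0.72,-0.2],[0,0,0]],
    [1,[-0.9,-0.72,-0.2],[0,0,0]],
    [1,[-0.9,-0.72,-0.2],[0,0,0]],
    [1,[-0.9,-0.72,-0.2],[0,0,0]],
    [1,[-0.9,-0.72,-0.2],[0,0,0]],
    [1,[-0.9,-0.72,-0.2],[0,0,0]],
    [1,[-0.9,-0.72,-0.1],[0,0,0]],
  ],
)

```text
t: 2.35
ee_pos: [455.8, 188.9, 298.6]
orientation: [0.556, 3.091, 0.001]
ft_force: [0.4, 0.5, -0.1]
width: 87.9
grasp_force: 0.0
```

apply_moves(
  targets=[
    [1,[-0.8,-0.64,0],[0,0,-0.08]],
    [1,[-0.8,-0.64,0],[0,0,-0.08]],
    [1,[-0.8,-0.64,0],[0,0,-0.06]],
    [1,[0,0,0],[0,0,0]],
  ],
)

```text
t: 2.85
ee_pos: [551.1, 68.0, 297.6]
orientation: [0.021, 3.141, -0.0]
ft_force: [-0.3, 0.8, -1.2]
width: 87.6
grasp_force: 0.0
```

```bash
python3 - <<'E'
from h import *
goto([395,-345,200],4)
px,K,V=grab("wrist","w1.png")
for l,z in [("belly",0),("crown",40)]:
    print(l,[(np.round(d["score"],2),np.round(d["xy"]).tolist(),toz(d["xy"],z,K,V)[:2].round().tolist()) for d in ctrl.pinpoint(l,"wrist")])
E
```

```text
t 2.85 pos [551.1  68.  297.6] down-tilt [ 0.0007 -0.0003] yaw_y 89.23 w 87.6 F [-0.3  0.8 -1.2]
shift [ 3.012 -8.302  1.951] turn_z 0.9470 q [ 0.1   0.24  1.71 -0.    1.19 -1.46]
belly [(np.float64(0.56), [286.0, 168.0], [562.0, 16.0])]
crown [(np.float64(0.79), [283.0, 172.0], [560.0, 16.0])]
```

apply_moves(
  targets=[
    [1,[0.2,-1,0.05],[0,0,0]],
    [1,[0.2,-1,0.05],[0,0,0]],
    [1,[0.2,-1,0.05],[0,0,0]],
    [1,[0.2,-1,0.05],[0,0,0]],
    [1,[0.2,-1,0.05],[0,0,0]],
    [1,[0.2,-1,0.05],[0,0,0]],
    [1,[0.2,-1,0.05],[0,0,0]],
    [1,[0.2,-1,0.05],[0,0,0.1]],
  ],
)

```text
t: 4.0
ee_pos: [464.9, -328.8, 278.0]
orientation: [0.266, 3.13, 0.0]
ft_force: [1.1, -0.2, -0.1]
width: 88.1
grasp_force: 0.0
```

apply_moves(
  targets=[
    [1,[0,0,0],[0,0,0.11]],
    [1,[0,0,0],[0,0,0.11]],
    [1,[0,0,0],[0,0,0.11]],
    [1,[0,0,0],[0,0,0.11]],
    [1,[0,0,0],[0,0,0.11]],
    [1,[0,0,0],[0,0,0.11]],
    [1,[0,0,0],[0,0,0.11]],
    [1,[0,0,0],[0,0,0.07]],
  ],
)

```text
t: 5.0
ee_pos: [465.4, -327.1, 277.9]
orientation: [-2.129, -2.31, -0.0]
ft_force: [0.6, -0.2, 0.2]
width: 87.6
grasp_force: 0.0
```

```bash
python3 - <<'E'
from h import *
goto([395,-345,200],4)
px,K,V=grab("wrist","w2.png")
for l,z in [("mould",0),("lid_handle",38),("lid_hinge",30)]:
    print(l,[(np.round(d["score"],2),np.round(d["xy"]).tolist(),toz(d["xy"],z,K,V)[:2].round().tolist()) for d in ctrl.pinpoint(l,"wrist")])
E
```

```text
t 5.0 pos [ 465.4 -327.1  277.9] down-tilt [-0.0001  0.0003] yaw_y 4.65 w 87.6 F [ 0.6 -0.2  0.2]
shift [-0.243 -1.432  1.557] turn_z 0.0072 q [-0.63  0.28  1.7   0.    1.16 -0.71]
mould [(np.float64(0.82), [336.0, 175.0], [486.0, -343.0])]
lid_handle [(np.float64(0.87), [264.0, 177.0], [394.0, -346.0]), (np.float64(0.85), [75.0, 110.0], [166.0, -283.0])]
lid_hinge [(np.float64(0.97), [194.0, 107.0], [304.0, -267.0]), (np.float64(0.69), [370.0, 178.0], [527.0, -338.0])]
```

View pics/w2.png

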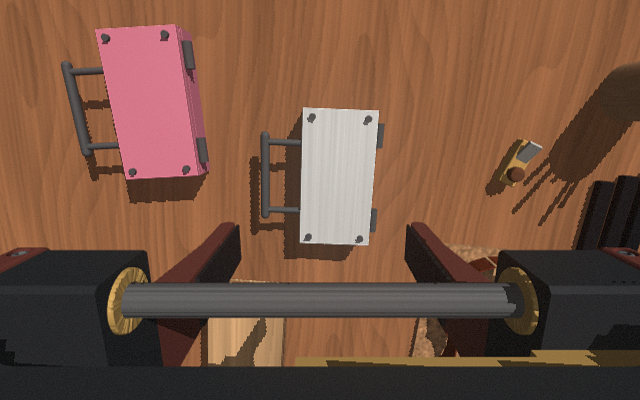

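The wrist view shows the grey mould lid with corners near (303,107), (379,110), (372,245) and (301,242). Its handle bar runs from (265,133) to (266,217).

```bash
python3 - <<'E'
from h import *
px,K,V=grab("wrist")
P=[toz(u,45,K,V)[:2] for u in [(303,107),(379,110),(370,245),(301,242)]]
P=np.array(P);print(P.round(1),P.mean(0));
for a,b in((0,1),(3,2),(1,2),(0,3)):
    d=P[b]-P[a];print(np.linalg.norm(d),np.degrees(np.arctan2(d[1],d[0])))
print([toz(u,38,K,V)[:2].round(1) for u in [(265,133),(266,217),(265.3,175)]])
g=cv2.cvtColor(px,cv2.COLOR_BGR2GRAY)[80:270,230:400]
cv2.imwrite("pics/w2c.png",cv2.resize(px[90:270,240:400],None,fx=3.3,fy=3.3,interpolation=cv2.INTER_CUBIC))
E
```

```text
[[ 436.4 -258. ]
 [ 525.4 -253.5]
 [ 536.  -423.3]
 [ 446.3 -427. ]] [ 486.05767295 -340.45429367]
89.11635421705004 2.879098179721546
89.79334471149281 2.3813768526049093
170.0469966931591 -86.4315636624276
169.26023833821438 -86.65639027598954
[array([ 392.4, -292.4]), array([ 398.5, -399.3]), array([ 395.1, -344.2])]
```

apply_moves(
  targets=[
    [-0.05,[-0.2,-0.7,0.6],[0,0,0]],
    [-0.05,[-0.08,-0.7,0.6],[0,0,0.016]],
    [-0.05,[0,0,0.9],[0,0,0]],
    [-0.05,[0,0,0.9],[0,0,0]],
    [-0.05,[0,0,0],[0,0,0]],
    [-0.05,[0,0,0],[0,0,0]],
  ],
)

```text
t: 6.0
ee_pos: [397.4, -349.1, 128.9]
orientation: [2.153, 2.286, 0.0]
ft_force: [-0.1, -0.1, 0.6]
width: 41.8
grasp_force: 0.0
```

```bash
python3 - <<'E'
from h import *
goto([396,-345,24],3.2)
px,K,V=grab("wrist","w3.png")
for l,z in [("lid_handle",38),("lid_hinge",30)]:
    print(l,[(np.round(d["score"],2),np.round(d["xy"]).tolist(),toz(d["xy"],z,K,V)[:2].round().tolist()) for d in ctrl.pinpoint(l,"wrist")])
E
```

```text
t 6.0 pos [ 397.4 -349.1  128.9] down-tilt [ 0.001  -0.0009] yaw_y 3.42 w 41.8 F [-0.1 -0.1  0.6]
shift [ 0.086 -0.024  2.098] turn_z 0.0025 q [-0.74  0.42  1.91  0.    0.81 -0.8 ]
lid_handle [(np.float64(0.9), [19.0, 92.0], [168.0, -282.0]), (np.float64(0.85), [322.0, 191.0], [397.0, -344.0])]
lid_hinge [(np.float64(0.77), [485.0, 194.0], [532.0, -341.0]), (np.float64(0.75), [203.0, 79.0], [301.0, -264.0])]
```

View pics/w3.png

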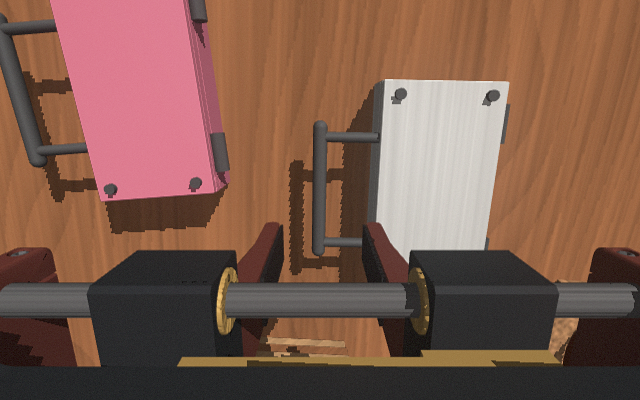

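The wrist view shows the bar (320,190) lying between the fingers, so I descend and grip.

apply_moves(
  targets=[
    [-0.05,[0.09,0,0.8],[0,0,0]],
    [-0.05,[0,0,0.8],[0,0,0]],
    [-0.05,[0,0,0.48],[0,0,0]],
    [-1,[0,0,0],[0,0,0]],
    [-1,[0,0,0],[0,0,0]],
    [-1,[0,0,0],[0,0,0]],
    [-1,[0,0,0],[0,0,0]],
    [-1,[0,0,0],[0,0,0]],
  ],
)

```text
t: 7.15
ee_pos: [394.4, -345.0, 25.0]
orientation: [-2.153, -2.286, 0.003]
ft_force: [-12.2, -6.4, 9.5]
width: 10.4
grasp_force: 29.9
```

```bash
python3 - <<'E'
from h import *
goto([396,-345,24],3.2); print(ctrl.get_obs()["grasp_force"])
a0=np.arctan2(8,135); r=135.2
c=np.array([0,0]);prev=None
for k in range(0,33):
    th=1.9*k/32; a=np.pi-a0-th
    p=r*np.array([np.cos(a),np.sin(a)])
    if prev is not None: print(k,((p-prev)/50*[1,-1]).round(2).tolist(),end=" ")
    prev=p
print(prev)
E
```

```text
t 7.15 pos [ 394.4 -345.    25. ] down-tilt [-0.0024 -0.0007] yaw_y 3.42 w 10.4 F [-12.2  -6.4   9.5]
shift [-0.003  0.031  0.02 ] turn_z 0.0024 q [-0.74  0.59  1.95 -0.    0.6  -0.8 ]
29.871741235256195
1 [0.01, -0.16] 2 [0.02, -0.16] 3 [0.03, -0.16] 4 [0.04, -0.15] 5 [0.05, -0.15] 6 [0.06, -0.15] 7 [0.07, -0.14] 8 [0.08, -0.14] 9 [0.09, -0.14] 10 [0.09, -0.13] 11 [0.1, -0.12] 12 [0.11, -0.12] 13 [0.12, -0.11] 14 [0.12, -0.1] 15 [0.13, -0.1] 16 [0.13, -0.09] 17 [0.14, -0.08] 18 [0.14, -0.07] 19 [0.15, -0.06] 20 [0.15, -0.06] 21 [0.15, -0.05] 22 [0.16, -0.04] 23 [0.16, -0.03] 24 [0.16, -0.02] 25 [0.16, -0.01] 26 [0.16, 0.0] 27 [0.16, 0.01] 28 [0.16, 0.02] 29 [0.16, 0.03] 30 [0.16, 0.04] 31 [0.15, 0.05] 32 [0.15, 0.06] [ 51.20054489 125.1301091 ]
```

apply_moves(
  targets=[
    [-1,[0,-0.02,-0.32],[0,0,0]],
    [-1,[0,0.04,-0.31],[0,0,0]],
    [-1,[0,0.11,-0.3],[0,0,0]],
    [-1,[0,0.15,-0.28],[0,0,0]],
    [-1,[0,0.18,-0.27],[0,0,0]],
    [-1,[0,0.21,-0.24],[0,0,0]],
    [-1,[0,0.24,-0.21],[0,0,0]],
    [-1,[0,0.26,-0.19],[0,0,0]],
  ],
)

```text
t: 8.15
ee_pos: [453.1, -342.3, 132.0]
orientation: [2.154, 2.287, -0.006]
ft_force: [-10.7, -6.2, 7.6]
width: 10.2
grasp_force: 30.0
```

```bash
python3 - <<'E'
from h import *
a=np.pi-np.arctan2(8,135)-.95
goto([530+135.2*np.cos(a),-338,30+135.2*np.sin(a)-13.5],3.2); o=ctrl.get_obs();print(o["grasp_force"],o["width"],o["moment"])
px,K,V=grab("wrist","w4.png")
E
```

```text
t 8.15 pos [ 453.1 -342.3  132. ] down-tilt [-0.0026 -0.0028] yaw_y 3.42 w 10.2 F [-10.7  -6.2   7.6]
shift [0.081 0.103 0.021] turn_z 0.0024 q [-0.67  0.46  1.82 -0.01  0.86 -0.72]
29.972477853298187 10.21866244297044 [-1.26080041  2.13652712 -0.09786524]
```

View pics/w4.png

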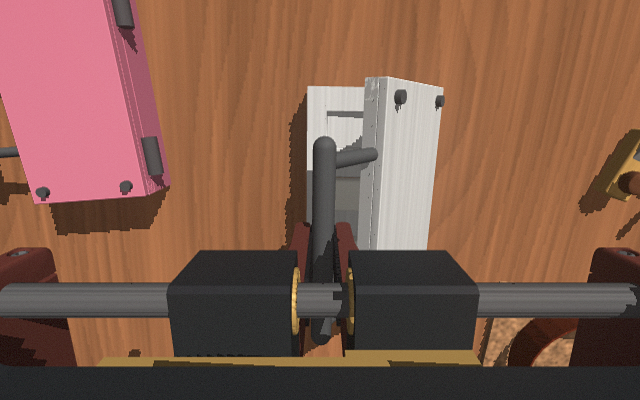

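The lid is half open and the bar is turning in the grip, so I carry on.

apply_moves(
  targets=[
    [-1,[0,0.28,-0.15],[0,0,0]],
    [-1,[0,0.29,-0.12],[0,0,0]],
    [-1,[0,0.31,-0.09],[0,0,0]],
    [-1,[0,0.32,-0.05],[0,0,0]],
    [-1,[0,0.32,-0.01],[0,0,0]],
    [-1,[0,0.32,0.03],[0,0,0]],
    [-1,[0,0.32,0.07],[0,0,0]],
    [-1,[0,0.31,0.11],[0,0,0]],
  ],
)

```text
t: 9.2
ee_pos: [579.1, -335.5, 142.8]
orientation: [2.152, 2.282, -0.002]
ft_force: [-2.3, -6.7, 2.9]
width: 10.0
grasp_force: 30.0
```

apply_moves(
  targets=[
    [-1,[0,0.08,0.03],[0,0,0]],
    [-1,[0,0,0],[0,0,0]],
  ],
)

```text
t: 9.45
ee_pos: [580.0, -335.2, 142.2]
orientation: [2.155, 2.286, -0.007]
ft_force: [-15.2, -5.1, 16.5]
width: 10.3
grasp_force: 30.0
```

```bash
python3 - <<'E'
from h import *
a=np.pi-np.arctan2(8,135)-1.9
goto([530+135.2*np.cos(a),-336,30+135.2*np.sin(a)-13.5],3.2); o=ctrl.get_obs();print(o["grasp_force"],o["width"],o["moment"])
E
```

```text
t 9.45 pos [ 580.  -335.2  142.2] down-tilt [-0.0028 -0.0031] yaw_y 3.4 w 10.3 F [-15.2  -5.1  16.5]
shift [-0.017  0.022  0.011] turn_z 0.0022 q [-0.54  0.58  1.58 -0.    0.99 -0.6 ]
29.954084157943726 10.309244912036837 [-0.94745912  2.52045204 -0.11418167]
```

apply_moves(
  targets=[
    [-0.3,[0,0,0],[0,0,0]],
    [-0.3,[0,0,0],[0,0,0]],
    [-0.3,[0,0,0],[0,0,0]],
    [-0.3,[0,0,-0.4],[0,0,0]],
    [-0.3,[0,0,-0.7],[0,0,0]],
    [-0.3,[0,0,-0.7],[0,0,0]],
    [-0.2,[0,-0.9,0],[0,0,-0.11]],
    [-0.2,[0.1,-0.9,0],[0,0,-0.11]],
  ],
)

```text
t: 10.45
ee_pos: [491.9, -341.4, 230.5]
orientation: [1.719, 2.626, -0.0]
ft_force: [-0.6, 0.2, 0.1]
width: 34.9
grasp_force: 0.0
```

apply_moves(
  targets=[
    [-0.2,[0,0,0],[0,0,-0.11]],
    [-0.2,[0,0,0],[0,0,-0.11]],
    [-0.2,[0,0,0],[0,0,-0.11]],
    [-0.2,[0,0,0],[0,0,-0.11]],
    [-0.2,[0,0,0],[0,0,-0.11]],
    [-0.2,[0,0,0],[0,0,-0.11]],
    [-0.2,[0,0,0],[0,0,-0.11]],
    [-0.2,[0,0,0],[0,0,0]],
  ],
)

```text
t: 11.45
ee_pos: [492.6, -341.5, 229.9]
orientation: [-0.066, 3.14, -0.001]
ft_force: [0.2, 0.8, 0.2]
width: 35.2
grasp_force: 0.0
```

```bash
python3 - <<'E'
from h import *
goto([476.5,-340.5,100],93.3)
px,K,V=grab("wrist","w5.png")
for l,z in [("pad_a",24),("lid_handle",158),("lid_hinge",30),("mould",0)]:
    print(l,[(np.round(d["score"],2),np.round(d["xy"]).tolist(),toz(d["xy"],z,K,V)[:2].round(1).tolist()) for d in ctrl.pinpoint(l,"wrist")])
E
```

```text
t 11.45 pos [ 492.6 -341.5  229.9] down-tilt [ 0.0012 -0.0008] yaw_y 92.4 w 35.2 F [0.2 0.8 0.2]
shift [0.323 0.035 2.598] turn_z -0.0100 q [-0.63  0.38  1.68  0.    1.08 -2.24]
pad_a [(np.float64(0.88), [277.0, 159.0], [479.6, -393.9]), (np.float64(0.82), [324.0, 158.0], [476.7, -341.4])]
lid_handle []
lid_hinge [(np.float64(0.97), [323.0, 204.0], [529.2, -339.4])]
mould [(np.float64(0.93), [323.0, 165.0], [488.2, -341.7])]
```

View pics/w5.png

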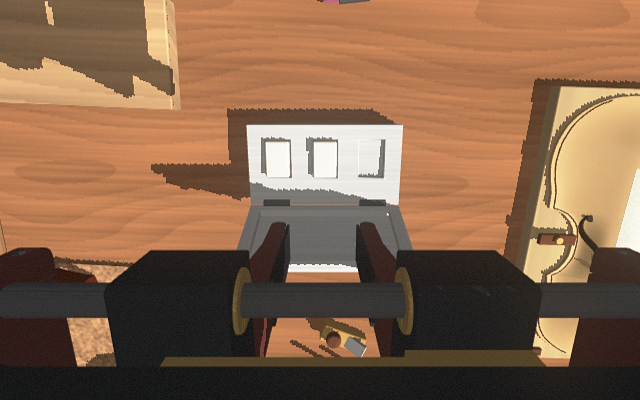

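The wrist view shows pads in the left (277,159) and middle (324,158) cavities. The right cavity (371,158) is bare, so there are two pads.

apply_moves(
  targets=[
    [-0.2,[0.3,-0.5,0.6],[0,0,-0.01]],
    [-0.2,[0,-0.53,0.6],[0,0,0]],
    [-0.2,[0,0,0.8],[0,0,0]],
    [-0.2,[0,0,0.8],[0,0,0]],
    [-0.2,[0,0,0.5],[0,0,0]],
    [-0.2,[0,0,0],[0,0,0]],
    [-0.2,[0,0,0],[0,0,0]],
  ],
)

```text
t: 12.58
ee_pos: [480.4, -393.9, 64.6]
orientation: [-0.092, 3.139, -0.001]
ft_force: [0.7, 0.7, 0.9]
width: 35.0
grasp_force: 0.0
```

```bash
python3 - <<'E'
from h import *
goto([479.6,-393.7,32],93.3)
px,K,V=grab("wrist","w6.png")
for l,z in [("pad_a",24)]:
    print(l,[(np.round(d["score"],2),np.round(d["xy"]).tolist(),toz(d["xy"],z,K,V)[:2].round(1).tolist()) for d in ctrl.pinpoint(l,"wrist")])
    for d in ctrl.masks_of(l,"wrist"):
        m=cv2.minAreaRect(np.argwhere(d["region"])[:,::-1].astype(np.float32)); print(d["score"],m, toz(m[0],38,K,V)[:2].round(1))
E
```

```text
t 12.57 pos [ 480.4 -393.9   64.6] down-tilt [ 0.0009 -0.0008] yaw_y 93.35 w 35.0 F [0.7 0.7 0.9]
shift [0.015 0.006 0.653] turn_z 0.0005 q [-0.71  0.62  1.72 -0.    0.79 -2.34]
pad_a [(np.float64(0.83), [404.0, 220.0], [478.7, -341.1]), (np.float64(0.74), [323.0, 213.0], [477.5, -394.0])]
0.9 ((326.0, 217.0), (66.0, 42.0), 90.0) [ 475.2 -392.4]
0.76 ((408.4026794433594, 218.96018981933594), (46.829376220703125, 68.38153076171875), 3.814074993133545) [ 473.5 -342.1]
```

View pics/w6.png

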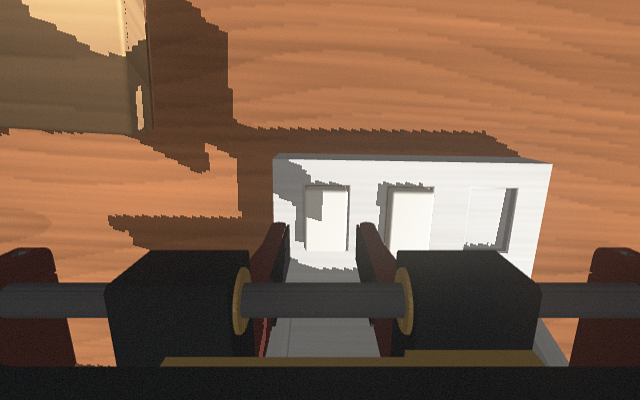

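The left pad (326,217) lies between the fingers and the right cavity is empty. I grip and lift.

apply_moves(
  targets=[
    [-0.2,[0.04,0,0.35],[0,0,0]],
    [-0.2,[0,0,0.29],[0,0,0]],
    [-0.2,[0,0,0],[0,0,0]],
    [-1,[0,0,0],[0,0,0]],
    [-1,[0,0,0],[0,0,0]],
    [-1,[0,0,0],[0,0,0]],
    [-1,[0,0,0],[0,0,0]],
  ],
)

```text
t: 13.6
ee_pos: [477.4, -393.1, 31.4]
orientation: [0.092, -3.139, -0.001]
ft_force: [-0.5, 1.9, -0.5]
width: 25.7
grasp_force: 30.0
```

apply_moves(
  targets=[
    [-1,[0,0,-0.1],[0,0,0]],
    [-1,[0,0,-0.2],[0,0,0]],
    [-1,[0,0,-0.6],[0,0,0]],
    [-1,[0,0,-0.6],[0,0,0]],
    [-1,[0,0,-0.8],[0,0,0]],
    [-1,[0,0,-0.8],[0,0,0]],
    [-1,[0,0,0],[0,0,0]],
  ],
)

```text
t: 14.48
ee_pos: [479.8, -395.4, 191.3]
orientation: [-0.092, 3.134, -0.009]
ft_force: [0.0, 0.8, -0.8]
width: 25.5
grasp_force: 30.0
```

```bash
python3 - <<'E'
from h import *
goto([505,14,190],92)
px,K,V=grab("wrist","w7.png")
for d in ctrl.masks_of("pad_a","wrist"):
    m=cv2.minAreaRect(np.argwhere(d["region"])[:,::-1].astype(np.float32)); print(d["score"],m)
E
```

```text
t 14.47 pos [ 479.8 -395.4  191.3] down-tilt [ 0.0063 -0.0056] yaw_y 93.38 w 25.5 F [ 0.   0.8 -0.8]
shift [-0.986  8.145 -0.016] turn_z 0.0153 q [-0.71  0.45  1.67 -0.    1.02 -2.34]
0.65 ((322.0, 242.0), (78.0, 52.0), 90.0)
0.6 ((378.5, 178.5), (41.0, 29.0), 90.0)
0.4 ((615.6805419921875, 238.60342407226562), (50.99711227416992, 273.3835144042969), 15.280104637145996)
```

apply_moves(
  targets=[
    [-1,[-0.34,0.9,-0.5],[0,0,0]],
    [-1,[-0.34,1,-0.3],[0,0,0]],
    [-1,[-0.34,1,0],[0,0,0]],
    [-1,[-0.34,1,0],[0,0,0]],
    [-1,[-0.34,1,0],[0,0,0]],
    [-1,[-0.34,1,0],[0,0,0]],
    [-1,[-0.34,1,0],[0,0,0]],
    [-1,[-0.34,1,0.6],[0,0,0]],
  ],
)

```text
t: 15.58
ee_pos: [591.6, 10.4, 196.9]
orientation: [-0.092, 3.138, -0.0]
ft_force: [0.5, -0.2, 0.4]
width: 25.9
grasp_force: 30.0
```

apply_moves(
  targets=[
    [-1,[0,0.1,0.6],[0,0,0.03]],
    [-1,[0,0,0.6],[0,0,0]],
    [-1,[0,0,0],[0,0,0]],
    [-1,[0,0,0],[0,0,0]],
    [-1,[0,0,0],[0,0,0]],
  ],
)

```text
t: 16.2
ee_pos: [590.8, 13.4, 137.8]
orientation: [-0.018, 3.14, -0.0]
ft_force: [-0.2, 0.1, 0.6]
width: 25.5
grasp_force: 30.0
```

```bash
python3 - <<'E'
from h import *
goto([595,16,100],90)
px,K,V=grab("wrist","w8.png")
for l,z in [("crown",40),("belly",0)]:
    print(l,[(np.round(d["score"],2),np.round(d["xy"]).tolist(),toz(d["xy"],z,K,V)[:2].round(1).tolist()) for d in ctrl.pinpoint(l,"wrist")])
E
```

```text
t 16.2 pos [590.8  13.4 137.8] down-tilt [0.0019 0.    ] yaw_y 90.65 w 25.5 F [-0.2  0.1  0.6]
shift [-0.084  0.05   0.757] turn_z 0.0072 q [ 0.    0.48  1.77  0.    0.89 -1.58]
crown [(np.float64(0.85), [328.0, 160.0], [561.0, 17.2]), (np.float64(0.7), [321.0, 237.0], [627.7, 12.7])]
belly [(np.float64(0.59), [324.0, 154.0], [561.7, 13.8]), (np.float64(0.4), [583.0, 285.0], [692.3, 281.3]), (np.float64(0.21), [512.0, 338.0], [756.0, 217.8])]
```

View pics/w8.png

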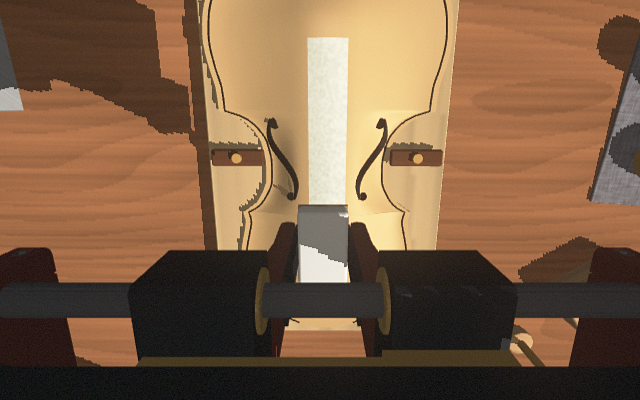

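The wrist view shows the pad held over the strip. The strip spans columns 308–349 down to row 205, and its near end is at row 38. I fit its edges.

```bash
cat >> h.py <<'E'
def strip(px,K,V,rows,padrows=None,z=40,pz=None,c0=328):
    """strip centre line (world y = a + b*(x-560)), near-end x; pad centre y in picture"""
    hsv=cv2.cvtColor(px,cv2.COLOR_BGR2HSV); s=cv2.GaussianBlur(hsv[...,1],(3,3),0).astype(float)
    P=[];W=[]
    for r in rows:
        row=s[r]; c=int(c0); lo=np.median(row[c-6:c+7])
        def edge(step):
            hi=np.median(row[c+step*26:c+step*32:step]); t=(lo+hi)/2
            k=c
            while row[k]<t and 0<k<638: k+=step
            return k-step+step*(t-row[k-step])/(row[k]-row[k-step])
        a,b=edge(-1),edge(1); pa,pb=toz((a,r),z,K,V),toz((b,r),z,K,V); P.append((pa+pb)[:2]/2); W.append(abs(pb[1]-pa[1]))
    P=np.array(P); f=np.polyfit(P[:,0]-560,P[:,1],1); res=P[:,1]-np.polyval(f,P[:,0]-560)
    k=abs(res)<0.6; f=np.polyfit(P[k,0]-560,P[k,1],1)
    print("strip y@560 %.2f slope deg %.3f"%(f[1],np.degrees(f[0])),"width",np.median(W).round(1),"n",k.sum(),"rms",res[k].std().round(2))
    return f
E
python3 - <<'E'
from h import *
px,K,V=grab("wrist")
f=strip(px,K,V,range(48,196,3))
s=cv2.cvtColor(px,cv2.COLOR_BGR2HSV)[...,1]
c=s[20:60,315:342].mean(1); r=20+np.argmax(-np.diff(c)); print("near end x",toz((328,r+.5),40,K,V)[:2])
g=cv2.cvtColor(px,cv2.COLOR_BGR2GRAY).astype(int)
o=ctrl.get_obs();pt=o["ee_pos"][2]+6
print(g[225,285:365]); print(g[215,285:365])
print("tcp-plane pad edges expected", proj(np.array(o["ee_pos"])+[-20,-13,6],K,V),proj(np.array(o["ee_pos"])+[-20,13,6],K,V))
E
```

```text
strip y@560 16.32 slope deg 0.565 width 29.9 n 50 rms 0.05
near end x [470.96035282  15.86222092]
[ 45  44  51  48  46  45  46  44  47  47 105  54  65 111 113 117 118 118
 117 117 117 116 122 117 114 117 117 118 119 116 119 116 118 116 117 117
 120 119 116 118 120 118 120 121 121 118 119 118 122 116 119 120 122 118
 117 120 119 117 123 115 118 116 109  66  67 158  48  50  53  58  52  58
  53  53  55  60  54  52  52  47]
[141 139 140 141 139 142 140 142 145 148 150 150 108 109 111 118 113 117
 115 119 119 117 118 118 117 117 118 117 118 117 117 119 120 117 119 119
 119 115 119 119 119 119 119 118 118 116 121 116 119 118 121 121 116 119
 119 119 118 116 119 156 231 238 250 230 220 220 222 223 223 224 227 227
 228 227 228 227 226 225 219 221]
tcp-plane pad edges expected [297.59602372 208.40470095] [349.52773238 209.01297361]
```

apply_moves(
  targets=[
    [-1,[-0.14,0.076,0.5],[0,0,0]],
    [-1,[0,0,0.5],[0,0,0]],
    [-1,[0,0,0.4],[0,0,0]],
    [-1,[0,0,0.3],[0,0,0]],
    [-1,[0,0,0],[0,0,0]],
    [-1,[0,0,0],[0,0,0]],
    [-1,[0,0,0],[0,0,0]],
    [-1,[0,0,0],[0,0,0]],
  ],
)

```text
t: 17.4
ee_pos: [597.4, 17.6, 52.3]
orientation: [-0.018, 3.14, -0.0]
ft_force: [-0.2, -0.0, 0.7]
width: 25.8
grasp_force: 30.0
```

```bash
python3 - <<'E'
from h import *
goto([598,17.2,49],90.57)
px,K,V=grab("wrist","w9.png")
f=strip(px,K,V,range(30,190,3))
print("y at 598",np.polyval(f,38))
o=ctrl.get_obs();print("exp pad edges", proj(np.array(o["ee_pos"])+[-20,-12.75,6],K,V),proj(np.array(o["ee_pos"])+[-20,12.75,6],K,V))
g=cv2.cvtColor(px,cv2.COLOR_BGR2GRAY).astype(int)
print(g[222,285:365])
cv2.imwrite("pics/w9c.png",cv2.resize(px[0:300,220:440],None,fx=2,fy=2,interpolation=cv2.INTER_CUBIC))
E
```

```text
t 17.4 pos [597.4  17.6  52.3] down-tilt [ 0.0011 -0.    ] yaw_y 90.67 w 25.8 F [-0.2 -0.   0.7]
shift [-0.013 -0.008  0.066] turn_z 0.0012 q [ 0.01  0.62  1.78 -0.    0.74 -1.57]
 ** On entry to DLASCL parameter number  4 had an illegal value
 ** On entry to DLASCL parameter number  4 had an illegal value
 ** On entry to DLASCL parameter number  4 had an illegal value
 ** On entry to DLASCL parameter number  4 had an illegal value
 ** On entry to DLASCL parameter number  5 had an illegal value
 ** On entry to DLASCL parameter number  4 had an illegal valueh.py:37: RuntimeWarning: divide by zero encountered in scalar divide
  return k-step+step*(t-row[k-step])/(row[k]-row[k-step])
h.py:14: RuntimeWarning: invalid value encountered in divide
  return o+d*(z-o[2])/d[2]
h.py:37: RuntimeWarning: invalid value encountered in scalar divide
  return k-step+step*(t-row[k-step])/(row[k]-row[k-step])
Traceback (most recent call last):
  File "h.py", line 39, in strip
    P=np.array(P); f=np.polyfit(P[:,0]-560,P[:,1],1); res=P[:,1]-np.polyval(f,P[:,0]-560)
                     ~~~~~~~~~~^^^^^^^^^^^^^^^^^^^^^
numpy.linalg.LinAlgError: SVD did not converge in Linear Least Squares
```

```bash
sed -i 's/c0=328)/c0=328,h=26)/; s/c+step\*26:c+step\*32/c+step*h:c+step*(h+6)/' h.py; python3 - <<'E'
from h import *
px,K,V=grab("wrist")
f=strip(px,K,V,range(30,185,3),h=38)
print("y at 598",np.polyval(f,38))
o=ctrl.get_obs();e=np.array(o["ee_pos"])
for dx in(-20,-10):print("exp pad edges", proj(e+[dx,-12.75,6.5],K,V),proj(e+[dx,12.75,6.5],K,V))
g=cv2.cvtColor(px,cv2.COLOR_BGR2GRAY).astype(int)
print(g[222,285:365])
cv2.imwrite("pics/w9c.png",cv2.resize(px[0:300,220:440],None,fx=2,fy=2,interpolation=cv2.INTER_CUBIC))
E
```

```text
strip y@560 16.32 slope deg 0.591 width 29.9 n 52 rms 0.03
y at 598 16.71369018936131
exp pad edges [298.03742097 208.82862179] [349.1254169  209.43911206]
exp pad edges [298.15597124 227.73863687] [348.47713638 228.33029572]
[ 58  58  54  55  59  59  60  67  70  89 119 123 107 115 121 120 123 124
 125 124 125 123 122 126 123 124 123 126 125 124 125 126 123 125 125 126
 126 126 124 126 125 126 124 124 125 124 124 125 124 129 124 129 125 126
 127 125 124 126 127 127 125 119 114 141 231 231 176 179 145 116 116  89
  93 120 122 123 158 173 226 244]
```

View pics/w9c.png

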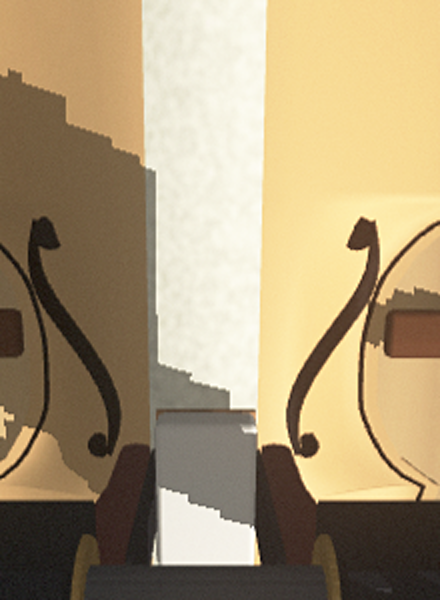

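The crop shows the pad front edge at columns 298–348.5, the cork line at row 205, and the strip edges evenly on both sides. I average the readings for a finer figure.

```bash
python3 - <<'E'
from h import *
E=[];Y=[];S=[]
for i in range(6):
    px,K,V=grab("wrist"); f=strip(px,K,V,range(30,185,3),h=38); S.append(np.polyval(f,38)); E.append(ctrl.get_obs()["ee_pos"])
    Y.append(px.astype(float))
m=np.mean(Y,0); hsv=m.astype(np.uint8)
print(np.mean(E,0),np.std(E,0),np.mean(S))
# pad cork edge: blue-ish drop rows
for r in (203,204,205,206,207,208): print(r,(m[r,290:302].sum(1)/3).round().astype(int),(m[r,342:356].sum(1)/3).round().astype(int))
goto([598,17,49],90.58)
E
```

```text
strip y@560 16.35 slope deg 0.599 width 29.9 n 52 rms 0.03
strip y@560 16.35 slope deg 0.598 width 29.9 n 52 rms 0.03
strip y@560 16.34 slope deg 0.600 width 29.9 n 52 rms 0.03
strip y@560 16.34 slope deg 0.598 width 29.9 n 52 rms 0.03
strip y@560 16.34 slope deg 0.597 width 29.9 n 52 rms 0.03
strip y@560 16.34 slope deg 0.596 width 29.9 n 52 rms 0.03
[597.01750039  17.62384452  51.81479035] [0.05868893 0.00448736 0.0995525 ] 16.742247084368095
203 [ 92  93  93  94  99 122 123 125 122 122 121 123] [248 249 250 249 248 245 234 207 210 211 212 214 214 216]
204 [ 92  92  93  93  97 123 123 122  99  93  93  94] [177 178 179 180 177 205 236 208 210 212 212 213 214 216]
205 [ 94  93  92  92  95 121 121 121  81  70  71  72] [ 83  91  92  90  91 127 237 208 210 211 212 214 215 216]
206 [ 92  94  91  93  93 119 119 120  77  75  81  84] [104 111 118 141 148 159 239 209 210 211 212 213 215 216]
207 [ 92  92  93  93  94 120 118 118  75  87  96  99] [108 110 115 138 159 175 241 208 211 211 212 214 215 216]
208 [ 93  93  94  94  94 118 120 119  78  98 100 102] [106 105 107 125 138 176 244 208 210 211 212 213 215 216]
t 17.8 pos [597.   17.6  51.7] down-tilt [0. 0.] yaw_y 90.67 w 25.5 F [-0.5  0.2  0.8]
shift [-0.021 -0.013  0.054] turn_z 0.0010 q [ 0.01  0.62  1.78  0.    0.74 -1.57]
```

apply_moves(
  targets=[
    [-1,[-0.02,-0.007,0.04],[0,0,0.0005]],
    [-1,[0,0,0.03],[0,0,0]],
    [-1,[0,0,0.01],[0,0,0]],
    [-1,[0,0,0],[0,0,0]],
    [-1,[0,0,0],[0,0,0]],
    [-1,[0,0,0],[0,0,0]],
  ],
)

```text
t: 18.55
ee_pos: [598.0, 17.3, 47.7]
orientation: [-0.017, 3.141, -0.0]
ft_force: [0.7, 0.3, -0.2]
width: 25.5
grasp_force: 30.0
```

```bash
python3 - <<'E'
from h import *
E=[];F=[];Y=[]
for i in range(4):
    px,K,V=grab("wrist"); o=ctrl.get_obs(); E.append(o["ee_pos"]);F.append(o["ft_force"]); Y.append(px.astype(float))
print(np.mean(E,0),np.mean(F,0),np.std(F,0)); m=np.mean(Y,0)
for r in range(203,215,2): print(r,(m[r,288:304].sum(1)/3).round().astype(int),(m[r,342:358].sum(1)/3).round().astype(int))
E
```

```text
[597.98859666  17.27605885  47.71507486] [ 0.3987887   0.02844531 -0.46301741] [0.36828435 0.39833909 0.45436381]
203 [ 93  93  92  92  93  94 101 123 123 124 122 122 122 122 122 119] [122 132 218 252 249 246 243 241 207 211 212 212 214 215 216 217]
205 [ 94  95  94  93  95  93 102 121 123 123  82  72  72  71  71  68] [ 75  88  95  94  94 129 248 241 207 210 212 212 214 215 216 217]
207 [ 92  93  93  94  92  93 102 120 118 119  76  88  95  99 103 102] [105 110 117 140 159 176 246 242 207 210 211 213 214 214 216 217]
209 [ 93  92  92  92  93  92  96 121 120 119  79 101 100 102 103 102] [106 106 108 122 137 196 250 246 208 210 211 212 214 215 216 216]
211 [ 93  92  92  91  93  93  94 121 120 120  99  99 104 105 105 104] [106 106 110 119 123 152 252 247 207 210 211 213 214 215 215 217]
213 [ 93  93  93  92  92  93  95 122 122 114 112 116 118 119 119 117] [161 168 167 179 203 212 229 238 207 211 212 212 214 215 216 216]
```

apply_moves(
  targets=[
    [-1,[0,-0.002,0.006],[0,0,0]],
    [-1,[0,0,0],[0,0,0]],
    [-1,[0,0,0],[0,0,0]],
    [-0.2,[0,0,0],[0,0,0]],
    [-0.2,[0,0,0],[0,0,0]],
    [-0.2,[0,0,0],[0,0,0]],
    [-0.2,[0,0,0],[0,0,0]],
  ],
)

```text
t: 19.62
ee_pos: [598.0, 17.2, 47.4]
orientation: [-0.017, 3.142, -0.0]
ft_force: [0.6, 0.6, 0.8]
width: 35.0
grasp_force: 0.0
```

apply_moves(
  targets=[
    [-0.2,[0,0,-0.2],[0,0,0]],
    [-0.2,[0,0,-0.5],[0,0,0]],
    [-0.2,[0,0,-0.8],[0,0,0]],
    [-0.2,[0,0,-0.8],[0,0,0]],
    [-0.2,[0,0,0],[0,0,0]],
    [-0.2,[0,0,0],[0,0,0]],
  ],
)

```text
t: 20.38
ee_pos: [597.6, 17.2, 162.3]
orientation: [0.017, -3.141, 0.0]
ft_force: [0.3, 0.5, -0.7]
width: 35.2
grasp_force: 0.0
```

```bash
python3 - <<'E'
from h import *
goto([477,-341.4,190],93.3)
px,K,V=grab("wrist","w10.png")
f=strip(px,K,V,range(60,160,3)); print("y at 598",np.polyval(f,38))
print(proj([578,17.2,54],K,V),proj([618,17.2,54],K,V))
cv2.imwrite("pics/w10c.png",cv2.resize(px[120:290,240:410],None,fx=3.5,fy=3.5,interpolation=cv2.INTER_CUBIC))
E
```

```text
t 20.38 pos [597.6  17.2 162.3] down-tilt [-0.0002 -0.    ] yaw_y 90.63 w 35.2 F [ 0.3  0.5 -0.7]
shift [ 2.49  -7.144 -0.554] turn_z -0.0297 q [ 0.01  0.46  1.74 -0.    0.95 -1.57]
strip y@560 16.35 slope deg 0.606 width 29.9 n 34 rms 0.06
y at 598 16.748133711559657
[323.06034734 170.09104028] [322.4939293  215.48170394]
```

View pics/w10c.png

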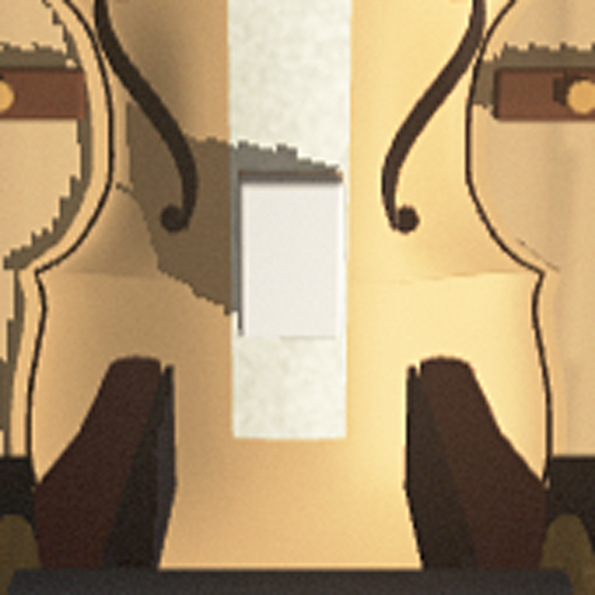

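The crop shows the pad at 240–340 on the strip at 232–347, centred, square and level. On to the second pad.

apply_moves(
  targets=[
    [-0.2,[0.31,-0.9,-0.3],[0,0,0]],
    [-0.2,[0.31,-0.9,-0.3],[0,0,0]],
    [-0.2,[0.31,-0.9,0],[0,0,0]],
    [-0.2,[0.31,-0.9,0],[0,0,0]],
    [-0.2,[0.31,-0.9,0],[0,0,0]],
    [-0.2,[0.31,-0.9,0],[0,0,0]],
    [-0.2,[0.31,-0.9,0],[0,0,0]],
    [-0.2,[0.31,-0.84,0],[0,0,-0.029]],
  ],
)

```text
t: 21.42
ee_pos: [476.5, -342.2, 190.7]
orientation: [0.09, -3.138, -0.003]
ft_force: [0.6, 0.5, 0.9]
width: 35.2
grasp_force: 0.0
```

apply_moves(
  targets=[
    [-0.2,[0,0,0.8],[0,0,0]],
    [-0.2,[0,0,0.8],[0,0,0]],
    [-0.2,[0,0,0.8],[0,0,0]],
    [-0.2,[0,0,0.1],[0,0,0]],
    [-0.2,[0,0,0],[0,0,0]],
    [-0.2,[0,0,0],[0,0,0]],
  ],
)

```text
t: 22.18
ee_pos: [478.7, -341.7, 68.8]
orientation: [-0.089, 3.139, -0.002]
ft_force: [-0.1, -1.0, 0.2]
width: 34.8
grasp_force: 0.0
```

```bash
python3 - <<'E'
from h import *
px,K,V=grab("wrist","w11.png")
print([(np.round(d["score"],2),np.round(d["xy"]).tolist(),toz(d["xy"],24,K,V)[:2].round(1).tolist()) for d in ctrl.pinpoint("pad_a","wrist")])
goto([476.5,-341.2,31.5],93.3)
E
```

```text
[(np.float64(0.94), [325.0, 212.0], [476.5, -340.7])]
t 22.27 pos [ 478.7 -341.7   68.9] down-tilt [ 0.002  -0.0015] yaw_y 93.25 w 35.3 F [-0.2 -0.1  0. ]
shift [0.045 0.014 0.747] turn_z -0.0006 q [-0.64  0.58  1.8  -0.    0.76 -2.27]
```

apply_moves(
  targets=[
    [-0.2,[0.04,0.015,0.4],[0,0,0]],
    [-0.2,[0,0,0.345],[0,0,0]],
    [-0.2,[0,0,0],[0,0,0]],
    [-1,[0,0,0],[0,0,0]],
    [-1,[0,0,0],[0,0,0]],
    [-1,[0,0,0],[0,0,0]],
    [-1,[0,0,0],[0,0,0]],
  ],
)

```text
t: 23.15
ee_pos: [476.2, -340.7, 30.4]
orientation: [-0.089, 3.14, -0.001]
ft_force: [0.2, 0.5, 4.5]
width: 25.8
grasp_force: 30.3
```

apply_moves(
  targets=[
    [-1,[0,0,-0.1],[0,0,0]],
    [-1,[0,0,-0.2],[0,0,0]],
    [-1,[0,0,-0.6],[0,0,0]],
    [-1,[0,0,-0.6],[0,0,0]],
    [-1,[0,0,-0.8],[0,0,0]],
    [-1,[0,0,-0.8],[0,0,0]],
    [-1,[0,0,-0.2],[0,0,0]],
    [-1,[0,0,0],[0,0,0]],
  ],
)

```text
t: 24.15
ee_pos: [475.7, -340.5, 195.4]
orientation: [-0.089, 3.14, -0.001]
ft_force: [-0.2, 0.5, 0.5]
width: 25.5
grasp_force: 30.0
```

```bash
python3 - <<'E'
from h import *
goto([523,16.5,150],90.6)
E
```

```text
t 24.15 pos [ 475.7 -340.5  195.4] down-tilt [ 0.0005 -0.0004] yaw_y 93.24 w 25.5 F [-0.2  0.5  0.5]
shift [-1.346  7.075  0.905] turn_z 0.0293 q [-0.64  0.4   1.74 -0.    1.   -2.27]
```

apply_moves(
  targets=[
    [-1,[-0.168,0.885,0],[0,0,0]],
    [-1,[-0.168,0.885,0],[0,0,0]],
    [-1,[-0.168,0.885,0],[0,0,0]],
    [-1,[-0.168,0.885,0],[0,0,0]],
    [-1,[-0.168,0.885,0],[0,0,0]],
    [-1,[-0.168,0.885,0],[0,0,0]],
    [-1,[-0.168,0.885,0],[0,0,0]],
    [-1,[-0.17,0.885,0.4],[0,0,0.029]],
  ],
)

```text
t: 25.15
ee_pos: [523.0, 18.2, 174.2]
orientation: [0.016, -3.142, 0.0]
ft_force: [1.1, 0.2, -0.7]
width: 25.6
grasp_force: 30.0
```

apply_moves(
  targets=[
    [-1,[0,0,0.6],[0,0,0]],
    [-1,[0,0,0.8],[0,0,0]],
    [-1,[0,0,0.6],[0,0,0]],
    [-1,[0,0,0.4],[0,0,0]],
    [-1,[0,0,0],[0,0,0]],
    [-1,[0,0,0],[0,0,0]],
    [-1,[0,0,0],[0,0,0]],
    [-1,[0,0,0],[0,0,0]],
  ],
)

```text
t: 26.15
ee_pos: [523.5, 16.7, 55.9]
orientation: [-0.017, 3.14, 0.0]
ft_force: [-0.4, -0.2, 0.3]
width: 25.6
grasp_force: 30.0
```

```bash
python3 - <<'E'
from h import *
goto([523,16.5,50],90.6)
E=[];Y=[]
for i in range(4):
    px,K,V=grab("wrist","w12.png"); o=ctrl.get_obs(); E.append(o["ee_pos"]); Y.append(px.astype(float))
print(np.mean(E,0)); m=np.mean(Y,0)
f=strip(px,K,V,range(125,190,2),h=38);print("y at 523",np.polyval(f,-37))
for r in range(196,214,2): print(r,(m[r,284:304].sum(1)/3).round().astype(int),(m[r,340:358].sum(1)/3).round().astype(int))
E
```

```text
t 26.15 pos [523.5  16.7  55.9] down-tilt [0.0013 0.    ] yaw_y 90.63 w 25.6 F [-0.4 -0.2  0.3]
shift [ 0.01  -0.004  0.117] turn_z 0.0003 q [ 0.01  0.54  1.95 -0.    0.66 -1.57]
[523.346152    16.70117775  55.63312746]
 ** On entry to DLASCL parameter number  4 had an illegal value
 ** On entry to DLASCL parameter number  4 had an illegal value
 ** On entry to DLASCL parameter number  4 had an illegal value
 ** On entry to DLASCL parameter number  4 had an illegal value
 ** On entry to DLASCL parameter number  5 had an illegal value
 ** On entry to DLASCL parameter number  4 had an illegal valueh.py:37: RuntimeWarning: divide by zero encountered in scalar divide
  return k-step+step*(t-row[k-step])/(row[k]-row[k-step])
h.py:14: RuntimeWarning: invalid value encountered in divide
  return o+d*(z-o[2])/d[2]
Traceback (most recent call last):
  File "h.py", line 39, in strip
    P=np.array(P); f=np.polyfit(P[:,0]-560,P[:,1],1); res=P[:,1]-np.polyval(f,P[:,0]-560)
                     ~~~~~~~~~~^^^^^^^^^^^^^^^^^^^^^
numpy.linalg.LinAlgError: SVD did not converge in Linear Least Squares
```

apply_moves(
  targets=[
    [-1,[0,-0.006,0.06],[0,0,0]],
    [-1,[0,0,0.06],[0,0,0]],
    [-1,[0,0,0.04],[0,0,0]],
    [-1,[0,0,0],[0,0,0]],
    [-1,[0,0,0],[0,0,0]],
    [-1,[0,0,0],[0,0,0]],
  ],
)

```text
t: 27.1
ee_pos: [523.1, 16.4, 47.2]
orientation: [-0.017, 3.141, -0.0]
ft_force: [0.4, -0.1, -0.2]
width: 25.7
grasp_force: 30.0
```

```bash
python3 - <<'E'
from h import *
E=[];Y=[];F=[]
for i in range(4):
    px,K,V=grab("wrist","w13.png"); o=ctrl.get_obs(); E.append(o["ee_pos"]); Y.append(px.astype(float));F.append(o["ft_force"])
print(np.mean(E,0),np.mean(F,0)); m=np.mean(Y,0)
for r in range(150,214,6): print(r,(m[r,286:304].sum(1)/3).round().astype(int),(m[r,340:358].sum(1)/3).round().astype(int))
E
```

```text
[523.09079171  16.41431317  47.19278251] [0.13140005 0.19296851 0.17929672]
150 [ 87  87  87  88  90  91  88  91 113 112 114 113 113 112 114 115 117 116] [239 238 238 237 236 237 239 241 242 240 239 230 197 200 201 203 204 205]
156 [ 88  87  89  89  88  90  89  91 115 112 112 113 114 115 114 115 118 119] [238 237 236 236 238 240 242 243 242 243 243 223 198 201 203 204 204 204]
162 [ 91  88  87  89  88  89  88  90 109 115 115 117 118 115 114 112 110 111] [238 239 239 238 238 239 238 237 235 235 236 218 200 203 204 204 206 206]
168 [ 87  87  87  90  89  90  89  89 111 116 114 110 110 112 114 119 117 117] [236 237 239 240 239 239 238 237 237 239 240 211 200 203 205 205 206 207]
174 [ 88  88  88  86  88  88  89  89 104 118 118 118 118 115 112 110 112 114] [240 241 239 239 240 241 241 240 239 238 238 208 202 204 205 206 207 207]
180 [ 89  90  88  88  87  88  88  89 102 115 114 115 116 116 114 116 119 119] [240 241 238 237 235 238 239 240 240 241 241 198 201 204 206 206 207 208]
186 [ 87  86  87  88  88  87  89  88  96 117 115 114 115 112 111 112 113 115] [242 242 242 241 239 238 238 239 240 241 241 200 203 204 204 206 208 208]
192 [ 89  87  86  87  88  90  88  87  95 118 119 116 117 118 118 115 114 115] [240 240 240 240 242 242 241 240 238 238 228 200 204 205 206 207 208 209]
198 [ 87  86  88  88  87  87  88  85  88 113 116 117 119 118 116 115 114 112] [114 132 249 243 243 242 241 239 239 239 224 200 203 205 207 207 208 209]
204 [ 86  87  86  87  88  88  88  88  89 116 112 114  71  71  74  80  83  82] [ 87  89 104 104 125 138 136 147 240 243 218 202 204 205 207 207 209 209]
210 [ 86  88  87  88  87  87  88  88  88 107 111 106  94 100 105 106 107 106] [126 127 125 125 124 130 146 144 244 243 211 202 204 206 207 208 209 210]
```

apply_moves(
  targets=[
    [-1,[0,-0.002,0.012],[0,0,0]],
    [-1,[0,0,0],[0,0,0]],
    [-1,[0,0,0],[0,0,0]],
    [-0.2,[0,0,0],[0,0,0]],
    [-0.2,[0,0,0],[0,0,0]],
    [-0.2,[0,0,0],[0,0,0]],
    [-0.2,[0,0,0],[0,0,0]],
  ],
)

```text
t: 28.18
ee_pos: [523.1, 16.3, 46.6]
orientation: [-0.017, 3.141, -0.0]
ft_force: [-0.3, 0.2, -0.0]
width: 34.9
grasp_force: 0.0
```

apply_moves(
  targets=[
    [-0.2,[0,0,-0.2],[0,0,0]],
    [-0.2,[0,0,-0.5],[0,0,0]],
    [-0.2,[0,0,-0.8],[0,0,0]],
    [-0.2,[0,0,-0.8],[0,0,0]],
    [-0.2,[0,0,0],[0,0,0]],
    [-0.2,[0,0,0],[0,0,0]],
  ],
)

```text
t: 28.92
ee_pos: [522.6, 16.3, 161.5]
orientation: [0.017, -3.141, 0.0]
ft_force: [-0.6, 0.6, -0.0]
width: 35.0
grasp_force: 0.0
```

```bash
python3 - <<'E'
from h import *
px,K,V=grab("wrist","w14.png")
P={}
for d in ctrl.masks_of("pad_a","wrist"):
    m=cv2.minAreaRect(np.argwhere(d["region"])[:,::-1].astype(np.float32)); print(d["score"],m,toz(m[0],54,K,V)[:2].round(1))
px,K,V=grab("top","top1.png"); c=px[130:260,150:360]
cv2.imwrite("pics/top1c.png",cv2.resize(c,None,fx=3.5,fy=3.5,interpolation=cv2.INTER_CUBIC))
for l in("weight_a","jar"):print(l,[(np.round(d["score"],2),np.round(d["xy"]).tolist(),toz(d["xy"],3,K,V)[:2].round().tolist()) for d in ctrl.pinpoint(l,"top")])
goto([500,350,250],90)
E
```

```text
0.97 ((322.59722900390625, 190.80519104003906), (29.910694122314453, 47.08895492553711), 1.5074357986450195) [520.8  16.2]
0.81 ((322.5, 264.5), (33.0, 27.0), 90.0) [589.2  16.9]
0.22 ((553.5216674804688, 339.77496337890625), (39.91548156738281, 52.48978042602539), 12.200469017028809) [665.7 240.3]
weight_a [(np.float64(0.73), [218.0, 178.0], [565.0, 316.0]), (np.float64(0.7), [191.0, 135.0], [682.0, 396.0]), (np.float64(0.66), [173.0, 189.0], [534.0, 438.0]), (np.float64(0.52), [190.0, 173.0], [577.0, 394.0]), (np.float64(0.5), [158.0, 148.0], [646.0, 484.0])]
jar [(np.float64(0.64), [218.0, 208.0], [484.0, 314.0])]
t 29.18 pos [522.4  16.3 160.5] down-tilt [-0.0021 -0.    ] yaw_y 90.63 w 35.3 F [0.9 0.2 0.5]
shift [ 0.378  6.679 -1.789] turn_z 0.0070 q [ 0.01  0.36  1.9   0.    0.88 -1.57]
```

View pics/top1c.png

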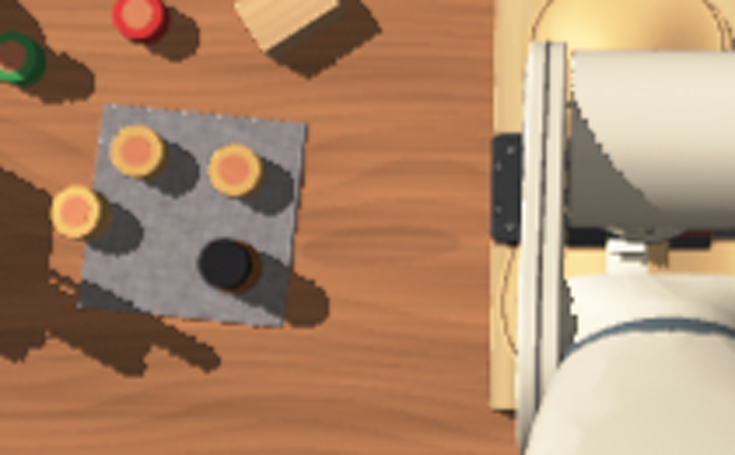

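The top crop shows one weight knocked to the felt's left edge. The other two are near (238,170) and (138,152) in the crop, and I'll use those two.

apply_moves(
  targets=[
    [0.25,[-0.1,0.9,-0.2],[0,0,0]],
    [0.25,[-0.1,0.9,-0.2],[0,0,0]],
    [0.25,[-0.1,0.9,-0.2],[0,0,0]],
    [0.25,[-0.1,0.9,-0.2],[0,0,0]],
    [0.25,[-0.1,0.9,0],[0,0,0]],
    [0.25,[-0.1,0.9,0],[0,0,0]],
    [0.25,[-0.2,0.87,0],[0,0,0]],
    [0.25,[0,0,0],[0,0,0]],
  ],
)

```text
t: 30.18
ee_pos: [559.5, 332.8, 200.5]
orientation: [0.022, -3.141, -0.0]
ft_force: [0.0, -0.3, -0.1]
width: 54.5
grasp_force: 0.0
```

```bash
cat >> h.py <<'E'
def tops(px,K,V,label="weight_a",z=27,cam="wrist"):
    for d in ctrl.masks_of(label,cam):
        q=np.argwhere(d["region"])[:,::-1].astype(np.float32)
        g=np.array([toz(u,z,K,V)[:2] for u in q]); print(label,round(d["score"],2),np.round(d["bbox"]),"mean@z",g.mean(0).round(1),"min",g.min(0).round(1),"max",g.max(0).round(1))
E
python3 - <<'E'
from h import *
px,K,V=grab("wrist","w15.png")
for l in("weight_a","jar"):print(l,[(np.round(d["score"],2),np.round(d["xy"]).tolist(),toz(d["xy"],3,K,V)[:2].round().tolist()) for d in ctrl.pinpoint(l,"wrist")])
tops(px,K,V)
goto([565,316,100],90.6)
E
```

```text
weight_a [(np.float64(0.97), [306.0, 176.0], [562.0, 314.0]), (np.float64(0.97), [457.0, 244.0], [642.0, 493.0]), (np.float64(0.86), [414.0, 147.0], [529.0, 433.0]), (np.float64(0.74), [372.0, 186.0], [572.0, 389.0])]
jar [(np.float64(0.59), [306.0, 106.0], [487.0, 314.0])]
weight_a 0.96 [357. 169. 397. 213.] mean@z [572.5 389.6] min [551.5 369.1] max [594. 410.]
weight_a 0.92 [440. 230. 477. 247.] mean@z [629.5 481.9] min [617.8 462.3] max [638.9 505. ]
weight_a 0.91 [395. 128. 443. 170.] mean@z [526.3 431.3] min [506.  408.5] max [547.7 453.8]
weight_a 0.79 [288. 158. 327. 199.] mean@z [560.5 315.6] min [539.  296.4] max [580.8 335.3]
weight_a 0.76 [358. 261. 379. 284.] mean@z [667.5 386.3] min [651.3 373.3] max [679.7 401. ]
weight_a 0.22 [  0.   1. 143. 283.] mean@z [519.2  72.4] min [395.6 -25.2] max [683.7 134.5]
t 30.38 pos [559.1 328.9 200.9] down-tilt [-0.0014 -0.001 ] yaw_y 90.58 w 54.6 F [0.1 0.4 0.3]
shift [-0.117 -0.258  2.018] turn_z -0.0002 q [ 0.51  0.48  1.59 -0.    1.07 -1.07]
```

View pics/w15.png

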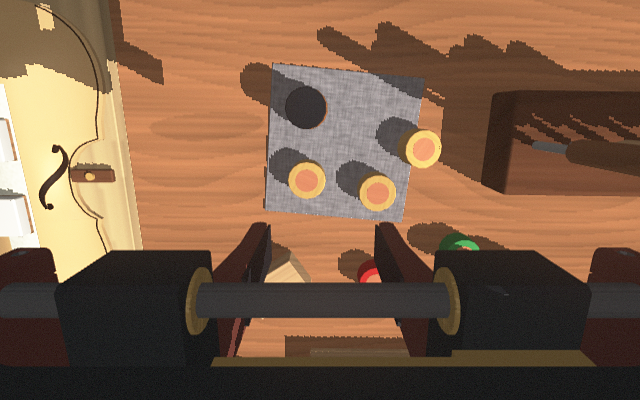

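The wrist view shows the brass weights at (306,180), (377,193) and (423,148), with the jar at (306,107). I take the one at (306,180).

apply_moves(
  targets=[
    [0.25,[-0.04,-0.26,0.6],[0,0,0]],
    [0.25,[0,0,0.7],[0,0,0]],
    [0.25,[0,0,0.7],[0,0,0]],
    [0.25,[0,0,0.6],[0,0,0]],
    [0.25,[0,0,0],[0,0,0]],
    [0.25,[0,0,0],[0,0,0]],
  ],
)

```text
t: 31.12
ee_pos: [562.5, 316.8, 72.7]
orientation: [-0.016, 3.141, 0.001]
ft_force: [0.4, 0.9, 0.1]
width: 54.8
grasp_force: 0.0
```

```bash
python3 - <<'E'
from h import *
px,K,V=grab("wrist","w16.png")
print([(np.round(d["score"],2),np.round(d["xy"]).tolist(),toz(d["xy"],3,K,V)[:2].round(1).tolist()) for d in ctrl.pinpoint("weight_a","wrist")])
tops(px,K,V)
goto([561,315.5,6],90.6)
E
```

```text
[(np.float64(0.85), [416.0, 343.0], [680.7, 396.1]), (np.float64(0.8), [423.0, 221.0], [573.9, 392.3]), (np.float64(0.79), [483.0, 162.0], [528.7, 431.2]), (np.float64(0.63), [321.0, 204.0], [561.8, 315.4])]
weight_a 0.92 [459. 134. 538. 196.] mean@z [525.8 428.7] min [507.1 404.6] max [546.6 451.9]
weight_a 0.85 [291. 179. 350. 242.] mean@z [559.4 315.5] min [537.8 296.2] max [581. 335.]
weight_a 0.66 [393. 328. 409. 360.] mean@z [663.  375.2] min [650.6 369.5] max [673.2 382.2]
weight_a 0.56 [398. 194. 462. 262.] mean@z [570.2 387.7] min [549.8 366. ] max [594.3 409.9]
t 31.27 pos [562.7 317.5  73.2] down-tilt [0.0024 0.0012] yaw_y 90.62 w 54.8 F [0.7 1.6 0.2]
shift [ 0.039 -0.042  1.345] turn_z 0.0002 q [ 0.5   0.64  1.66 -0.    0.84 -1.09]
```

apply_moves(
  targets=[
    [0.25,[0.03,-0.04,0.5],[0,0,0]],
    [0.25,[0,0,0.5],[0,0,0]],
    [0.25,[0,0,0.34],[0,0,0]],
    [0.25,[0,0,0],[0,0,0]],
    [-1,[0,0,0],[0,0,0]],
    [-1,[0,0,0],[0,0,0]],
    [-1,[0,0,0],[0,0,0]],
    [-1,[0,0,0],[0,0,0]],
  ],
)

```text
t: 32.28
ee_pos: [560.5, 315.4, 5.1]
orientation: [-0.017, 3.141, 0.001]
ft_force: [-0.4, -0.9, 4.3]
width: 39.5
grasp_force: 30.0
```

apply_moves(
  targets=[
    [-1,[0,0,-0.2],[0,0,0]],
    [-1,[0,0,-0.6],[0,0,0]],
    [-1,[0,0,-0.8],[0,0,0]],
    [-1,[0,0,-0.8],[0,0,0]],
    [-1,[0,0,-0.6],[0,0,0]],
    [-1,[0,0,0],[0,0,0]],
    [-1,[0,0,0],[0,0,0]],
  ],
)

```text
t: 33.15
ee_pos: [559.4, 314.7, 153.3]
orientation: [0.017, -3.14, 0.001]
ft_force: [0.3, -0.3, -2.3]
width: 39.7
grasp_force: 30.0
```

```bash
python3 - <<'E'
from h import *
px,K,V=grab("wrist","w17.png"); o=ctrl.get_obs(); e=np.array(o["ee_pos"]); print(o["width"],o["ft_force"])
tops(px,K,V,z=e[2]+21)
goto([598,17.2,150],90.6)
cv2.imwrite("pics/w17c.png",cv2.resize(px[160:290,250:400],None,fx=4,fy=4,interpolation=cv2.INTER_CUBIC))
for a in np.arange(0,360,60): print(proj(e+[20*np.cos(np.radians(a)),20*np.sin(np.radians(a)),21],K,V).round(1),end=" ")
E
```

```text
39.47047451447553 [-0.02600355  1.3000236  -2.91127596]
weight_a 0.94 [382. 178. 429. 229.] mean@z [531.7 350.6] min [521.2 340. ] max [542.3 361.2]
weight_a 0.92 [427. 132. 482. 177.] mean@z [509.  371.1] min [499.2 359.2] max [519.6 382.8]
weight_a 0.63 [282. 208. 364. 283.] mean@z [554.9 314.4] min [535.1 294.8] max [571.5 334.2]
t 33.25 pos [559.1 314.6 152.6] down-tilt [-0.0029 -0.0016] yaw_y 90.63 w 39.5 F [-0.3 -0.1 -1.7]
shift [-0.712 -5.957  0.059] turn_z 0.0004 q [ 0.49  0.53  1.64 -0.    0.98 -1.09]
[322.3 295.6] [358.6 277.4] [360.3 238.4] [323.3 217.5] [285.8 237.6] [286.4 276.6]
```

View pics/w17c.png

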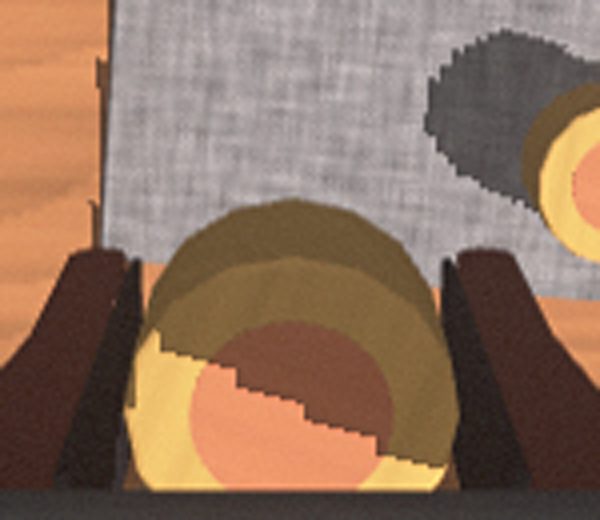

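The crop shows the weight held symmetrically between the fingers. I carry it over pad 1 and hover there to align it directly.

apply_moves(
  targets=[
    [-1,[-0.12,-0.85,0],[0,0,0]],
    [-1,[-0.12,-0.85,0],[0,0,0]],
    [-1,[-0.12,-0.85,0],[0,0,0]],
    [-1,[-0.12,-0.85,0],[0,0,0]],
    [-1,[-0.12,-0.85,0],[0,0,0]],
    [-1,[-0.12,-0.85,0],[0,0,0]],
    [-1,[-0.03,-0.85,0],[0,0,0]],
    [-1,[0,0,0.4],[0,0,0]],
  ],
)

```text
t: 34.25
ee_pos: [601.6, 15.3, 134.1]
orientation: [-0.012, 3.141, -0.001]
ft_force: [0.5, 0.2, -2.4]
width: 39.5
grasp_force: 30.0
```

apply_moves(
  targets=[
    [-1,[0,0,0.5],[0,0,0]],
    [-1,[0,0,0.4],[0,0,0]],
    [-1,[0,0,0.2],[0,0,0]],
    [-1,[0,0,0],[0,0,0]],
    [-1,[0,0,0],[0,0,0]],
    [-1,[0,0,0],[0,0,0]],
    [-1,[0,0,0],[0,0,0]],
  ],
)

```text
t: 35.12
ee_pos: [601.4, 18.2, 80.2]
orientation: [-0.017, 3.14, 0.0]
ft_force: [-1.3, -0.2, -1.8]
width: 39.9
grasp_force: 30.0
```

```bash
python3 - <<'E'
from h import *
px,K,V=grab("wrist","w18.png"); goto([598,17.2,62],90.6)
cv2.imwrite("pics/w18c.png",cv2.resize(px[130:290,250:400],None,fx=4,fy=3.7,interpolation=cv2.INTER_CUBIC))
E
```

```text
t 35.17 pos [601.3  18.2  80.1] down-tilt [ 0.0009 -0.    ] yaw_y 90.63 w 39.6 F [ 0.4  0.7 -2.1]
shift [ 0.067 -0.019  0.361] turn_z 0.0004 q [ 0.01  0.58  1.76 -0.    0.8  -1.57]
```

View pics/w18c.png

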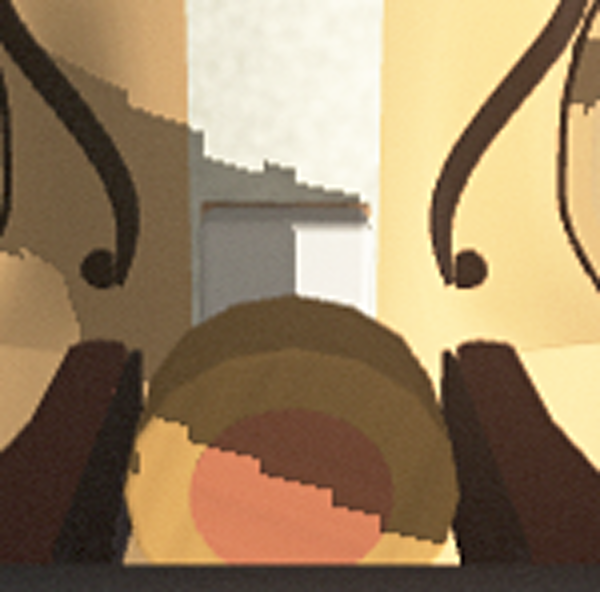

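The crop shows the pad front at crop rows 205 (bottom edge) to 222 (top edge), and the weight's bottom front arc at row 297.

```bash
python3 - <<'E'
from h import *
px,K,V=grab("wrist"); o=ctrl.get_obs(); e=np.array(o["ee_pos"]); print(e)
g=px.astype(float).sum(2)/3
print(g[180:216,330].round().astype(int)); print(g[180:216,318].round().astype(int))
for r in(185,186,187): print(toz((324,r),40,K,V)[:2])
for r in(189,190,191,192): print("top",toz((324,r),54,K,V)[:2])
for r in(209,210,211): print("wb",toz((324,r),e[2]-2.2,K,V)[:2])
for r in(224,225): print("wt",toz((324,r),e[2]+21.8,K,V)[:2])
E
```

```text
[601.23533114  18.17988847  79.92161036]
[246 177 122 124 119  92  96 108 105 104 142 176 217 238 240 240 239 240
 240 240 239 240 238 239 239 240 240 239 241 244 232 135  71  80  78  74]
[126 128 125 131 112  75  97 110 107 106 118 125 126 127 127 127 127 126
 125 127 126 124 127 125 125 126 125 123 126 130  95  71  75  76  72  74]
[579.39865813  18.64855707]
[580.05024277  18.65708177]
[580.70284495  18.66561978]
top [578.68583419  18.57080899]
top [579.29617215  18.57879406]
top [579.90746624  18.58679164]
top [580.51971869  18.59480176]
wb [583.88312872  18.52287077]
wb [584.43375398  18.53007462]
wb [584.98525555  18.53728993]
wt [583.74077806  18.40371322]
wt [584.22262297  18.41001722]
```

apply_moves(
  targets=[
    [-1,[0.05,-0.009,0.12],[0,0,0]],
    [-1,[0.054,-0.01,0.12],[0,0,0]],
    [-1,[0,0,0.1],[0,0,0]],
    [-1,[0,0,0.06],[0,0,0]],
    [-1,[0,0,0],[0,0,0]],
    [-1,[0,0,0],[0,0,0]],
    [-1,[0,0,0],[0,0,0]],
  ],
)

```text
t: 36.1
ee_pos: [596.0, 17.2, 59.7]
orientation: [-0.017, 3.141, -0.0]
ft_force: [-0.3, 0.0, -2.1]
width: 39.3
grasp_force: 30.0
```

```bash
python3 - <<'E'
from h import *
E=[];Y=[]
for i in range(4):
    px,K,V=grab("wrist"); o=ctrl.get_obs(); E.append(o["ee_pos"]); Y.append(px.astype(float))
e=np.mean(E,0); print(e,o["width"]); m=np.mean(Y,0); g=m.sum(2)/3
cv2.imwrite("pics/w19c.png",cv2.resize(m.astype(np.uint8)[130:290,250:400],None,fx=4,fy=3.7,interpolation=cv2.INTER_CUBIC))
print(g[198:222,330].round().astype(int)); print(g[198:222,318].round().astype(int))
for r in (205,206,207,208): print(r,g[r,284:304].round().astype(int),g[r,340:360].round().astype(int))
goto([596,17.2,57],90.6)
E
```

```text
[595.97320366  17.16571422  59.69346719] 39.38288949576973
[128 129 132 115  91 100 108 109 109 108 114 125 119  91  78  77  78  78
  79  78  77  75  74  77]
[130 129 129 106  73  94 107 105 107 106 112 124  93  77  76  77  77  78
  75  75  75  73  75  76]
205 [ 95  95  95  93  94  95  95  95  94  96  96  94 102 122 121 121  82 101
 104 105] [110 110 108 105 119 181 238 246 229 211 212 215 216 217 218 219 220 222
 223 223]
206 [ 94  95  93  94  95  95  95  95  94  95  96  96 102 122 122 122  91 102
 104 105] [108 110 109 108 104 138 242 248 227 212 213 216 216 217 219 220 220 221
 222 223]
207 [ 96  92  92  93  94  95  95  96  94  95  95  95 103 124 124 124  97 103
 103 105] [109 107 108 108 102 119 246 250 221 212 214 215 217 217 218 220 220 221
 222 223]
208 [ 94  94  95  95  93  96  95  94  95  96  95  95  98 123 124 118 102 108
 111 110] [114 114 113 115 107 122 251 250 220 212 213 215 216 217 218 220 221 220
 222 223]
t 36.3 pos [595.9  17.2  59.7] down-tilt [ 0.0002 -0.    ] yaw_y 90.63 w 39.4 F [-0.5  0.5 -2.8]
shift [-0.001  0.001  0.053] turn_z 0.0003 q [ 0.01  0.6   1.78 -0.    0.75 -1.57]
```

View pics/w19c.png

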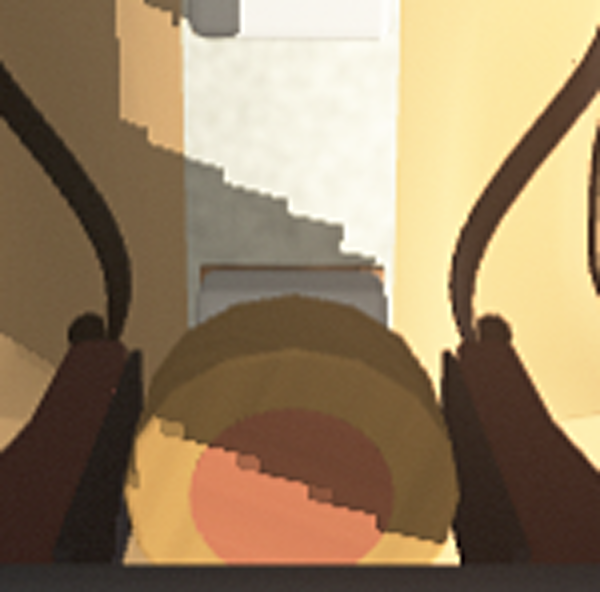

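apply_moves(
  targets=[
    [-1,[0,0,0.03],[0,0,0]],
    [-1,[0,0,0.02],[0,0,0]],
    [-1,[0,0,0.01],[0,0,0]],
    [-1,[0,0,0],[0,0,0]],
    [-1,[0,0,0],[0,0,0]],
    [-1,[0,0,0],[0,0,0]],
  ],
)

```text
t: 37.05
ee_pos: [595.9, 17.1, 56.5]
orientation: [-0.017, 3.142, -0.0]
ft_force: [0.2, -0.3, -2.0]
width: 39.2
grasp_force: 30.0
```

```bash
cat >> h.py <<'E'
def avg(n=6):
    E=[];F=[]
    for i in range(n): ctrl.get_image("wrist"); o=ctrl.get_obs(); E.append(o["ee_pos"]);F.append(o["ft_force"])
    print("avg pos",np.mean(E,0).round(2),"F",np.mean(F,0).round(2),"+-",(np.std(F,0)/n**.5).round(2),"w",o["width"])
E
python3 -c "
from h import *
avg()"
```

```text
avg pos [595.87  17.16  56.56] F [-0.08 -0.05 -2.61] +- [0.28 0.25 0.27] w 39.144929046296156
```

Not yet in contact, so I lower in two 0.3 mm steps.

apply_moves(
  targets=[
    [-1,[0,0,0.006],[0,0,0]],
    [-1,[0,0,0],[0,0,0]],
    [-1,[0,0,0],[0,0,0]],
    [-1,[0,0,0],[0,0,0]],
  ],
)

```text
t: 37.85
ee_pos: [595.8, 17.1, 56.2]
orientation: [0.017, -3.141, 0.0]
ft_force: [-0.6, -0.5, -2.5]
width: 39.7
grasp_force: 30.0
```

```bash
python3 -c "
from h import *
avg()"
```

```text
avg pos [595.86  17.15  56.23] F [ 0.31 -0.23 -2.43] +- [0.1  0.19 0.17] w 39.44584951846424
```

apply_moves(
  targets=[
    [-1,[0,0,0.006],[0,0,0]],
    [-1,[0,0,0],[0,0,0]],
    [-1,[0,0,0],[0,0,0]],
    [-1,[0,0,0],[0,0,0]],
  ],
)

```text
t: 38.65
ee_pos: [595.9, 17.1, 56.1]
orientation: [-0.017, 3.141, -0.0]
ft_force: [-0.5, 0.0, -0.2]
width: 39.7
grasp_force: 30.0
```

```bash
python3 -c "
from h import *
avg()"
```

```text
avg pos [595.9   17.15  56.04] F [-0.7  -0.19  0.77] +- [0.15 0.28 0.26] w 39.33678165988844
```

Contact is made, so I release and rise.

apply_moves(
  targets=[
    [0.2,[0,0,0],[0,0,0]],
    [0.2,[0,0,0],[0,0,0]],
    [0.2,[0,0,0],[0,0,0]],
    [0.2,[0,0,-0.2],[0,0,0]],
    [0.2,[0,0,-0.5],[0,0,0]],
    [0.2,[0,0,-0.8],[0,0,0]],
    [0.2,[0,0,-0.8],[0,0,0]],
    [0.2,[0,0,0],[0,0,0]],
  ],
)

```text
t: 39.95
ee_pos: [598.2, 17.2, 175.0]
orientation: [-0.017, 3.134, 0.0]
ft_force: [0.7, -0.4, -0.0]
width: 53.0
grasp_force: 0.0
```

apply_moves(
  targets=[
    [0.2,[0,0,0],[0,0,0]],
  ],
)

```text
t: 40.08
ee_pos: [595.4, 17.2, 170.8]
orientation: [0.017, -3.141, -0.0]
ft_force: [-0.4, -0.1, 0.0]
width: 52.6
grasp_force: 0.0
```

```bash
python3 - <<'E'
from h import *
px,K,V=grab("wrist","w20.png")
cv2.imwrite("pics/w20c.png",cv2.resize(px[120:290,240:410],None,fx=3.5,fy=3.5,interpolation=cv2.INTER_CUBIC))
goto([572,389.5,170],90.6)
E
```

```text
t 40.12 pos [595.   17.1 170.1] down-tilt [-0.0016 -0.    ] yaw_y 90.63 w 52.5 F [-0.4 -1.   0.4]
shift [3.790e-01 7.452e+00 2.000e-03] turn_z 0.0003 q [ 0.01  0.44  1.74 -0.    0.96 -1.57]
```

View pics/w20c.png

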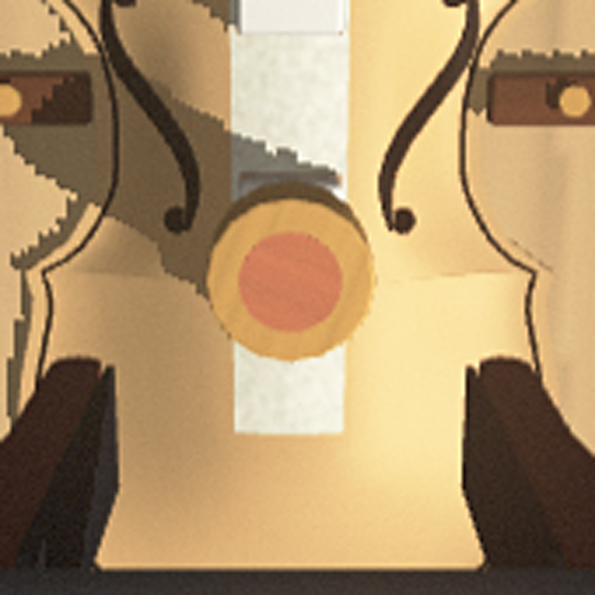

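The crop shows the weight centred on pad 1, with its top centre at (291,280) against a pad centreline of 290. I've now viewed 16 pictures, which is over the limit of 14, so I'll view no more and work from numbers.

apply_moves(
  targets=[
    [0.25,[0.06,0.93,0],[0,0,0]],
    [0.25,[0.05,0.93,0],[0,0,0]],
    [0.25,[0.05,0.93,0],[0,0,0]],
    [0.25,[0.05,0.93,0],[0,0,0]],
    [0.25,[0.05,0.93,0],[0,0,0]],
    [0.25,[0.05,0.93,0],[0,0,0]],
    [0.25,[0.05,0.93,0],[0,0,0]],
    [0.25,[0.02,0.93,0.2],[0,0,0]],
  ],
)

```text
t: 41.12
ee_pos: [572.1, 390.3, 159.6]
orientation: [0.017, -3.14, 0.001]
ft_force: [0.9, -0.3, 0.2]
width: 54.6
grasp_force: 0.0
```

apply_moves(
  targets=[
    [0.25,[0,0,0.6],[0,0,0]],
    [0.25,[0,0,0.7],[0,0,0]],
    [0.25,[0,0,0.4],[0,0,0]],
    [0.25,[0,0,0],[0,0,0]],
    [0.25,[0,0,0],[0,0,0]],
    [0.25,[0,0,0],[0,0,0]],
  ],
)

```text
t: 41.88
ee_pos: [573.7, 389.3, 77.4]
orientation: [-0.017, 3.14, 0.002]
ft_force: [0.1, -0.5, -0.9]
width: 54.7
grasp_force: 0.0
```

```bash
python3 - <<'E'
from h import *
px,K,V=grab("wrist","w21.png")
print([(np.round(d["score"],2),np.round(d["xy"]).tolist(),toz(d["xy"],3,K,V)[:2].round(1).tolist()) for d in ctrl.pinpoint("weight_a","wrist")])
tops(px,K,V)
goto([572,389.5,6],90.6)
E
```

```text
[(np.float64(0.89), [331.0, 322.0], [676.2, 397.5]), (np.float64(0.84), [380.0, 144.0], [528.5, 430.0]), (np.float64(0.65), [327.0, 202.0], [572.6, 392.7])]
weight_a 0.97 [354. 116. 422. 176.] mean@z [526.7 432.3] min [508.1 410.8] max [546.9 453.4]
weight_a 0.75 [297. 177. 355. 243.] mean@z [572.3 390.8] min [550.7 371.7] max [594.2 410.2]
weight_a 0.57 [302. 319. 354. 360.] mean@z [672.6 395.2] min [654.7 375.5] max [690.2 414.7]
t 42.02 pos [573.3 389.2  77. ] down-tilt [0.0014 0.0009] yaw_y 90.62 w 54.9 F [ 0.7 -0.8  0.2]
shift [0.027 0.005 1.421] turn_z 0.0003 q [ 0.58  0.69  1.55 -0.    0.9  -1.  ]
```

apply_moves(
  targets=[
    [0.25,[-0.06,0.03,0.5],[0,0,0]],
    [0.25,[0,0,0.5],[0,0,0]],
    [0.25,[0,0,0.42],[0,0,0]],
    [0.25,[0,0,0],[0,0,0]],
    [-1,[0,0,0],[0,0,0]],
    [-1,[0,0,0],[0,0,0]],
    [-1,[0,0,0],[0,0,0]],
    [-1,[0,0,0],[0,0,0]],
  ],
)

```text
t: 43.02
ee_pos: [575.4, 390.3, 4.5]
orientation: [0.017, -3.141, 0.001]
ft_force: [0.1, -0.1, -2.3]
width: 39.8
grasp_force: 30.0
```

apply_moves(
  targets=[
    [-1,[0,0,-0.2],[0,0,0]],
    [-1,[0,0,-0.6],[0,0,0]],
    [-1,[0,0,-0.8],[0,0,0]],
    [-1,[0,0,-0.8],[0,0,0]],
    [-1,[0,0,-0.6],[0,0,0]],
    [-1,[0,0,0],[0,0,0]],
    [-1,[0,0,0],[0,0,0]],
  ],
)

```text
t: 43.9
ee_pos: [575.1, 390.0, 154.0]
orientation: [0.017, -3.14, 0.001]
ft_force: [-0.2, 0.3, -2.2]
width: 39.6
grasp_force: 30.0
```

```bash
python3 - <<'E'
from h import *
px,K,V=grab("wrist","w22.png"); o=ctrl.get_obs();print(o["ft_force"])
goto([521,16.3,100],90.6)
print(px[200:232,324].astype(int).sum(1)//3)
p=cv2.imread("pics/w17.png"); print(p[200:232,324].astype(int).sum(1)//3)
E
```

```text
[-0.27456695  0.39173433 -2.04880237]
t 43.95 pos [574.8 389.8 153.3] down-tilt [-0.0022 -0.0015] yaw_y 90.63 w 39.4 F [-0.3  0.4 -2. ]
shift [ 1.155 -7.456  1.078] turn_z 0.0003 q [ 0.58  0.6   1.51 -0.    1.04 -1.  ]
[166 169 172 173 178 183 145 102  86  88  88  90  86  86  87  86  86  88
  90  88  93 112 112 103 105 106 105 104 106 103 104 103]
[162 169 168 170 186 179 177 168 168 126  87  81  81  82  84  80  82  81
  84  84  82  80  84  82 100 104 100 100  97  98  96  99]
```

apply_moves(
  targets=[
    [-1,[0.14,-0.93,0],[0,0,0]],
    [-1,[0.14,-0.93,0],[0,0,0]],
    [-1,[0.14,-0.93,0],[0,0,0]],
    [-1,[0.14,-0.93,0],[0,0,0]],
    [-1,[0.14,-0.93,0],[0,0,0]],
    [-1,[0.14,-0.93,0],[0,0,0]],
    [-1,[0.14,-0.93,0],[0,0,0]],
    [-1,[0.16,-0.94,0.3],[0,0,0]],
  ],
)

```text
t: 44.95
ee_pos: [522.6, 16.0, 139.3]
orientation: [-0.018, 3.141, -0.0]
ft_force: [0.9, -0.6, -3.1]
width: 39.5
grasp_force: 30.0
```

apply_moves(
  targets=[
    [-1,[0,0,0.5],[0,0,0]],
    [-1,[0,0,0.4],[0,0,0]],
    [-1,[0,0,0.2],[0,0,0]],
    [-1,[0,0,0],[0,0,0]],
    [-1,[0,0,0],[0,0,0]],
    [-1,[0,0,0],[0,0,0]],
    [-1,[0,0,0],[0,0,0]],
  ],
)

```text
t: 45.82
ee_pos: [523.2, 17.5, 85.5]
orientation: [-0.017, 3.141, 0.0]
ft_force: [0.4, 0.4, -2.1]
width: 39.3
grasp_force: 30.0
```

```bash
python3 - <<'E'
from h import *
px,K,V=grab("wrist","w23.png"); o=ctrl.get_obs(); e=np.array(o["ee_pos"])
goto([521,16.3,62],90.6)
g=px.astype(float).sum(2)/3
for c in(316,324,332): print(g[176:216,c].round().astype(int))
for r in(185,190,195): print(r,"b",toz((324,r),40,K,V)[0].round(2),"t",toz((324,r),54,K,V)[0].round(2))
for r in(205,207,209): print("wb",toz((324,r),e[2]-1.5,K,V)[0].round(2))
E
```

```text
t 45.88 pos [523.1  17.4  85.4] down-tilt [0.0009 0.    ] yaw_y 90.64 w 39.2 F [-0.  -0.4 -2.4]
shift [ 0.043 -0.022  0.468] turn_z 0.0004 q [ 0.01  0.48  1.94 -0.    0.72 -1.57]
[240 170 115 122 120 118 119 121 122 125  83  85  99 105  97 131 169 205
 239 244 243 242 242 243 242 243 242 242 245 247 228 128  67  74  73  73
  68  74  73  71]
[236 239 242 172 121 125 130 128 130 130  96  93 103 103 101 131 163 199
 231 236 234 236 235 234 234 235 234 235 235 242 194 104  65  70  73  74
  76  76  70  78]
[237 238 241 240 240 240 243 248 178 118  95  95 103 104 102 129 164 200
 233 237 236 236 237 235 236 236 235 236 237 237 241 227 129  70  75  80
  73  78  74  70]
185 b 502.45 t 499.31
190 b 505.81 t 502.44
195 b 509.19 t 505.59
wb 503.3
wb 504.39
wb 505.49
```

apply_moves(
  targets=[
    [-1,[0.01,-0.01,0.15],[0,0,0]],
    [-1,[0.012,-0.012,0.15],[0,0,0]],
    [-1,[0,0,0.13],[0,0,0]],
    [-1,[0,0,0.1],[0,0,0]],
    [-1,[0,0,0],[0,0,0]],
    [-1,[0,0,0],[0,0,0]],
    [-1,[0,0,0],[0,0,0]],
  ],
)

```text
t: 46.75
ee_pos: [522.0, 16.2, 58.7]
orientation: [-0.017, 3.141, -0.0]
ft_force: [-0.4, -0.6, -2.0]
width: 39.6
grasp_force: 30.0
```

```bash
python3 - <<'E'
from h import *
avg(4); px,K,V=grab("wrist","w24.png")
g=px.astype(float).sum(2)/3
for c in(318,324,330): print(g[196:224,c].round().astype(int))
for r in (202,204,206): print(r,g[r,290:306].round().astype(int),g[r,338:356].round().astype(int))
E
```

```text
avg pos [521.9   16.25  58.63] F [ 0.38 -0.03 -2.47] +- [0.26 0.12 0.19] w 39.47384527944338
[122 125 114  77  87  98 100 102 101 108 112  82  71  74  72  73  69  70
  72  72  71  72  70  74  70  86  88  87]
[122 123 125  81  83 102 101 104 102 107 100  83  75  73  73  74  72  75
  71  72  73  72  73  73  73  86  92  84]
[125 124 124  92  90 103 103 104 104 108 111  86  71  76  75  75  76  73
  75  74  72  74  71  74  73  84  85  85]
202 [ 89  90  90  92  92  90  91 120 118 118  79  97  96  97  99  99] [103 105 105 107 106 106 117 143 196 247 242 204 206 210 211 212 213 213]
204 [ 88  92  90  91  89  92  89 120 122 121  87  97  98 100 101 102] [106 105 107 103 103 105 104 110 219 246 241 205 206 207 208 212 211 212]
206 [ 91  87  90  86  91  91  90 119 121 107 108 111 116 112 115 117] [114 115 115 115 114 116 114 108 134 251 245 204 206 208 211 211 211 214]
```

apply_moves(
  targets=[
    [-1,[0,0,0.03],[0,0,0]],
    [-1,[0,0,0.018],[0,0,0]],
    [-1,[0,0,0.006],[0,0,0]],
    [-1,[0,0,0],[0,0,0]],
    [-1,[0,0,0],[0,0,0]],
    [-1,[0,0,0],[0,0,0]],
  ],
)

```text
t: 47.75
ee_pos: [521.8, 16.2, 55.7]
orientation: [-0.017, 3.142, 0.0]
ft_force: [0.1, 0.3, -2.6]
width: 39.2
grasp_force: 30.0
```

```bash
python3 -c "
from h import *
avg()"
```

```text
avg pos [521.76  16.25  55.74] F [ 0.1   0.49 -2.33] +- [0.18 0.27 0.23] w 39.67742869512587
```

apply_moves(
  targets=[
    [-1,[0,0,0.005],[0,0,0]],
    [-1,[0,0,0],[0,0,0]],
    [-1,[0,0,0],[0,0,0]],
    [-1,[0,0,0],[0,0,0]],
  ],
)

```text
t: 48.55
ee_pos: [521.8, 16.2, 55.5]
orientation: [0.017, -3.142, 0.0]
ft_force: [0.8, -0.1, -3.1]
width: 39.6
grasp_force: 30.0
```

```bash
python3 -c "
from h import *
avg()"
```

```text
avg pos [521.76  16.24  55.48] F [-0.51  0.11 -2.36] +- [0.17 0.24 0.2 ] w 39.39339604181905
```

One more 0.2 mm step, then release and rise.

apply_moves(
  targets=[
    [-1,[0,0,0.005],[0,0,0]],
    [-1,[0,0,0],[0,0,0]],
    [-1,[0,0,0],[0,0,0]],
    [-1,[0,0,0],[0,0,0]],
  ],
)

```text
t: 49.35
ee_pos: [521.8, 16.2, 55.2]
orientation: [-0.017, 3.142, -0.0]
ft_force: [0.3, 0.3, -3.0]
width: 39.4
grasp_force: 30.0
```

```bash
python3 -c "
from h import *
avg(5)"
```

```text
avg pos [521.76  16.24  55.24] F [ 0.04 -0.1  -2.24] +- [0.14 0.1  0.09] w 39.39260354753709
```

apply_moves(
  targets=[
    [-1,[0,0,0.005],[0,0,0]],
    [-1,[0,0,0],[0,0,0]],
    [-1,[0,0,0],[0,0,0]],
    [-1,[0,0,0],[0,0,0]],
  ],
)

```text
t: 50.1
ee_pos: [521.8, 16.2, 55.1]
orientation: [-0.017, 3.141, -0.0]
ft_force: [-0.5, 0.1, 0.2]
width: 39.4
grasp_force: 30.0
```

```bash
python3 -c "
from h import *
avg(5)"
```

```text
avg pos [521.78  16.25  55.04] F [-0.56 -0.15  0.19] +- [0.29 0.35 0.22] w 39.38737678034165
```

Contact. I release and rise, then check both stacks numerically.

apply_moves(
  targets=[
    [0.2,[0,0,0],[0,0,0]],
    [0.2,[0,0,0],[0,0,0]],
    [0.2,[0,0,0],[0,0,0]],
    [0.2,[0,0,-0.2],[0,0,0]],
    [0.2,[0,0,-0.5],[0,0,0]],
    [0.2,[0,0,-0.8],[0,0,0]],
    [0.2,[0,0,-0.8],[0,0,0]],
    [0.2,[0.4,0,-0.4],[0,0,0]],
  ],
)

```text
t: 51.35
ee_pos: [503.7, 16.0, 193.0]
orientation: [-0.017, 3.137, -0.0]
ft_force: [-0.5, -0.5, -0.7]
width: 53.1
grasp_force: 0.0
```

apply_moves(
  targets=[
    [0.2,[0,0,0],[0,0,0]],
    [0.2,[0,0,0],[0,0,0]],
  ],
)

```text
t: 51.6
ee_pos: [501.9, 16.0, 189.7]
orientation: [-0.017, 3.141, -0.0]
ft_force: [-1.1, -0.1, -0.3]
width: 52.8
grasp_force: 0.0
```

```bash
cat >> h.py <<'E'
def stacks(px,K,V):
    hsv=cv2.cvtColor(px,cv2.COLOR_BGR2HSV)
    for cx,cy in((598,17.2),(522.5,16.3)):
        u=proj([cx,cy,78],K,V); H=(hsv[...,0]<14)&(hsv[...,1]>90)
        n,l,st,ce=cv2.connectedComponentsWithStats(H.astype(np.uint8))
        k=[(np.hypot(*(ce[i]-u)),i) for i in range(1,n) if 60<st[i,4]<3000]
        d,i=min(k) if k else (None,None)
        if k: print("expected",u.round(1),"red cap",ce[i].round(1),st[i],"->",toz(ce[i],78,K,V)[:2].round(2))
E
python3 - <<'E'
from h import *
px,K,V=grab("wrist","w25.png"); stacks(px,K,V)
f=strip(px,K,V,range(20,70,3)); print(np.polyval(f,[38,-37.5]))
tops(px,K,V,z=78); tops(px,K,V,"pad_a",54)
goto([574.5,-336,146],3.4)
E
```

```text
expected [322.8 291.2] red cap [358.6 232.3] [345 207  25  61 198] -> [538.83  48.48]
expected [322.8 214.4] red cap [322.4 213.5] [309 201  27  26 554] -> [521.67  15.91]
 ** On entry to DLASCL parameter number  4 had an illegal value
 ** On entry to DLASCL parameter number  4 had an illegal value
 ** On entry to DLASCL parameter number  4 had an illegal value
 ** On entry to DLASCL parameter number  4 had an illegal value
 ** On entry to DLASCL parameter number  5 had an illegal value
 ** On entry to DLASCL parameter number  4 had an illegal valueh.py:37: RuntimeWarning: divide by zero encountered in scalar divide
  return k-step+step*(t-row[k-step])/(row[k]-row[k-step])
h.py:14: RuntimeWarning: invalid value encountered in divide
  return o+d*(z-o[2])/d[2]
Traceback (most recent call last):
  File "h.py", line 39, in strip
    P=np.array(P); f=np.polyfit(P[:,0]-560,P[:,1],1); res=P[:,1]-np.polyval(f,P[:,0]-560)
                     ~~~~~~~~~~^^^^^^^^^^^^^^^^^^^^^
numpy.linalg.LinAlgError: SVD did not converge in Linear Least Squares
```

apply_moves(
  targets=[
    [-0.2,[-0.7,0,-0.1],[0,0,0]],
    [-0.2,[-0.7,0,-0.1],[0,0,0]],
    [-0.2,[-0.56,0,0],[0,0,0]],
    [-0.2,[0,0,0],[0,0,0]],
    [-0.2,[0,0,0],[0,0,0]],
    [-0.2,[0,0,0],[0,0,0]],
  ],
)

```text
t: 52.4
ee_pos: [598.6, 17.1, 199.5]
orientation: [0.017, -3.14, 0.0]
ft_force: [-0.3, 0.7, -0.0]
width: 35.4
grasp_force: 0.0
```

```bash
python3 - <<'E'
from h import *
px,K,V=grab("wrist","w26.png"); stacks(px,K,V)
tops(px,K,V,z=78); tops(px,K,V,"pad_a",54)
goto([580,-335.2,200],3.4)
E
```

```text
expected [322.8 188.7] red cap [322.5 188.5] [310 176  26  26 550] -> [597.84  16.89]
expected [322.9 100.8] red cap [322.4  99.5] [309  85  28  30 668] -> [521.45  15.94]
weight_a 0.85 [298.  72. 348. 125.] mean@z [521.2  15.9] min [502.1  -3.7] max [540.7  34.9]
weight_a 0.66 [626. 232. 637. 252.] mean@z [645.5 307.9] min [636.7 300.7] max [653.6 314.6]
weight_a 0.58 [299. 162. 344. 212.] mean@z [595.6  16.9] min [574.8  -2.3] max [617.   36.2]
pad_a 0.58 [309. 160. 335. 168.] mean@z [578.8  20.6] min [577.5   5.7] max [581.3  29.5]
pad_a 0.47 [  0.  98.  54. 146.] mean@z [ 538.4 -261.2] min [ 520.8 -285.3] max [ 563.3 -232.5]
pad_a 0.4 [308. 124. 338. 123.] mean@z [541.1  14.4] min [539.5   3.8] max [542.5  27.8]
t 52.55 pos [599.2  17.1 200.1] down-tilt [-0.0001 -0.    ] yaw_y 90.63 w 34.9 F [ 0.6  0.5 -0.6]
shift [ 4.620e-01 -7.041e+00  2.000e-03] turn_z 0.9692 q [ 0.01  0.41  1.71 -0.    1.02 -1.57]
```

Both stacks are on the seam within 0.2 mm and level. Now I close the mould.

apply_moves(
  targets=[
    [-0.2,[0.058,-0.88,-0.1],[0,0,0]],
    [-0.2,[0.058,-0.88,-0.1],[0,0,0]],
    [-0.2,[0.058,-0.88,0],[0,0,0]],
    [-0.2,[0.058,-0.88,0],[0,0,0]],
    [-0.2,[0.058,-0.88,0],[0,0,0]],
    [-0.2,[0.058,-0.88,0],[0,0,0]],
    [-0.2,[0.058,-0.88,0],[0,0,0]],
    [-0.2,[0.058,-0.88,0],[0,0,0.09]],
  ],
)

```text
t: 53.55
ee_pos: [580.0, -336.5, 210.3]
orientation: [0.21, 3.134, -0.0]
ft_force: [0.3, 0.4, -0.9]
width: 35.2
grasp_force: 0.0
```

apply_moves(
  targets=[
    [-0.2,[0,0,0],[0,0,0.11]],
    [-0.2,[0,0,0],[0,0,0.11]],
    [-0.2,[0,0,0],[0,0,0.11]],
    [-0.2,[0,0,0],[0,0,0.11]],
    [-0.2,[0,0,0],[0,0,0.11]],
    [-0.2,[0,0,0],[0,0,0.11]],
    [-0.2,[0,0,0],[0,0,0.11]],
    [-0.2,[0,0,0],[0,0,0.11]],
  ],
)

```text
t: 54.55
ee_pos: [580.2, -335.0, 210.2]
orientation: [2.162, 2.279, 0.0]
ft_force: [0.9, 0.3, -0.2]
width: 35.2
grasp_force: 0.0
```

apply_moves(
  targets=[
    [-0.2,[0,0,0],[0,0,0]],
    [-0.2,[0,0,0],[0,0,0]],
  ],
)

```text
t: 54.8
ee_pos: [580.3, -335.1, 210.1]
orientation: [2.152, 2.289, -0.0]
ft_force: [1.2, -0.1, 0.2]
width: 34.9
grasp_force: 0.0
```

```bash
python3 - <<'E'
from h import *
px,K,V=grab("wrist","w27.png")
print([(np.round(d["score"],2),np.round(d["xy"]).tolist(),toz(d["xy"],156,K,V)[:2].round(1).tolist()) for d in ctrl.pinpoint("lid_handle","wrist")])
goto([580,-335.2,142.5],3.4)
a0=np.arctan2(8,135); r=135.2;prev=None
for k in range(17):
    th=1.9*(1-k/16); a=np.pi-a0-th; p=r*np.array([np.cos(a),np.sin(a)])
    if prev is not None: print(((p-prev)/50*[1,-1]).round(2).tolist(),end=" ")
    prev=p
E
```

```text
[(np.float64(0.73), [322.0, 215.0], [580.5, -337.7])]
t 54.9 pos [ 580.4 -335.1  210.1] down-tilt [ 0.0001 -0.    ] yaw_y 3.45 w 35.3 F [0.2 0.6 0. ]
shift [-1.000e-03 -7.000e-03  1.351e+00] turn_z 0.0006 q [-0.54  0.5   1.53  0.    1.11 -0.6 ]
[-0.3, -0.1] [-0.31, -0.07] [-0.32, -0.03] [-0.32, 0.01] [-0.32, 0.05] [-0.31, 0.08] [-0.3, 0.12] [-0.28, 0.15] [-0.26, 0.19] [-0.24, 0.22] [-0.21, 0.24] [-0.18, 0.27] [-0.15, 0.29] [-0.11, 0.3] [-0.08, 0.31] [-0.04, 0.32]
```

The handle is right beneath. I descend, grip and swing it shut.

apply_moves(
  targets=[
    [-0.2,[0,0,0.6],[0,0,0]],
    [-0.2,[0,0,0.5],[0,0,0]],
    [-0.2,[0,0,0.25],[0,0,0]],
    [-0.2,[0,0,0],[0,0,0]],
    [-1,[0,0,0],[0,0,0]],
    [-1,[0,0,0],[0,0,0]],
    [-1,[0,0,0],[0,0,0]],
    [-1,[0,0,0],[0,0,0]],
  ],
)

```text
t: 55.9
ee_pos: [579.9, -335.4, 143.3]
orientation: [-2.156, -2.285, 0.001]
ft_force: [-4.6, -0.8, 6.0]
width: 10.2
grasp_force: 30.0
```

```bash
python3 -c "
from h import *
avg(3)"
```

```text
avg pos [ 579.9  -335.44  143.34] F [-4.96 -0.56  5.65] +- [0.15 0.15 0.22] w 10.01882090136027
```

apply_moves(
  targets=[
    [-1,[0,-0.3,-0.1],[0,0,0]],
    [-1,[0,-0.31,-0.07],[0,0,0]],
    [-1,[0,-0.32,-0.03],[0,0,0]],
    [-1,[0,-0.32,0.01],[0,0,0]],
    [-1,[0,-0.32,0.05],[0,0,0]],
    [-1,[0,-0.31,0.08],[0,0,0]],
    [-1,[0,-0.3,0.12],[0,0,0]],
    [-1,[0,-0.28,0.15],[0,0,0]],
  ],
)

```text
t: 57.05
ee_pos: [457.0, -341.1, 132.4]
orientation: [-2.157, -2.284, -0.003]
ft_force: [6.0, 5.7, -0.9]
width: 10.7
grasp_force: 30.0
```

```bash
python3 - <<'E'
from h import *
o=ctrl.get_obs(); e=np.array(o["ee_pos"]); d=np.hypot(e[0]-529.5,0); print(e,o["ft_force"],o["width"],"r",np.hypot(e[0]-529.5,e[2]+13.3-30))
E
```

```text
[ 456.97266207 -341.10107821  132.38957935] [ 5.97554329  5.66942007 -0.9211663 ] 10.739068879614633 r 136.54410832569303
```

apply_moves(
  targets=[
    [-1,[0,-0.26,0.19],[0,0,0]],
    [-1,[0,-0.24,0.22],[0,0,0]],
    [-1,[0,-0.21,0.24],[0,0,0]],
    [-1,[0,-0.18,0.27],[0,0,0]],
    [-1,[0,-0.15,0.29],[0,0,0]],
    [-1,[0,-0.11,0.3],[0,0,0]],
    [-1,[0,-0.08,0.31],[0,0,0]],
    [-1,[0,-0.03,0.29],[0,0,0]],
  ],
)

```text
t: 58.05
ee_pos: [394.3, -345.0, 26.5]
orientation: [-2.157, -2.284, -0.002]
ft_force: [5.2, 6.6, 2.8]
width: 10.1
grasp_force: 30.0
```

```bash
python3 -c "
from h import *
avg(3)"
```

```text
avg pos [ 394.34 -345.22   25.85] F [ 4.92  2.69 -4.54] +- [0.55 0.3  0.25] w 10.516239234389767
```

apply_moves(
  targets=[
    [-1,[0,0,0.03],[0,0,0]],
    [-1,[0,0,0.02],[0,0,0]],
    [-1,[0,0,0],[0,0,0]],
    [-1,[0,0,0],[0,0,0]],
  ],
)

```text
t: 58.7
ee_pos: [394.3, -345.3, 24.9]
orientation: [-2.156, -2.284, -0.001]
ft_force: [0.5, 5.3, 9.5]
width: 10.4
grasp_force: 30.0
```

```bash
python3 -c "
from h import *
avg(3)"
```

```text
avg pos [ 394.34 -345.31   24.89] F [1.22 5.94 9.45] +- [0.26 0.4  0.18] w 10.400728930846622
```

apply_moves(
  targets=[
    [-1,[0,0,0.03],[0,0,0]],
    [-1,[0,0,0],[0,0,0]],
    [-1,[0,0,0],[0,0,0]],
  ],
)

```text
t: 59.22
ee_pos: [394.3, -345.5, 24.5]
orientation: [-2.156, -2.285, -0.0]
ft_force: [-1.9, 8.3, 24.7]
width: 10.0
grasp_force: 30.0
```

```bash
python3 -c "
from h import *
avg(3)"
```

```text
avg pos [ 394.35 -345.49   24.54] F [-2.88  8.14 23.68] +- [0.21 0.25 0.26] w 10.120631428442163
```

The lid is hard against its stop, so it is shut. I relax the push, release and withdraw.

apply_moves(
  targets=[
    [-1,[0,0,-0.04],[0,0,0]],
    [-0.2,[0,0,0],[0,0,0]],
    [-0.2,[0,0,0],[0,0,0]],
    [-0.2,[0,0,0],[0,0,0]],
    [-0.2,[0,0,-0.3],[0,0,0]],
    [-0.2,[0,0,-0.7],[0,0,0]],
    [-0.2,[0,0,-1],[0,0,0]],
    [-0.2,[0,0,-1],[0,0,0]],
  ],
)

```text
t: 60.38
ee_pos: [394.5, -345.9, 176.7]
orientation: [2.156, 2.285, -0.0]
ft_force: [0.6, -0.7, 0.4]
width: 35.0
grasp_force: 0.0
```

apply_moves(
  targets=[
    [-0.2,[0,0,0],[0,0,0]],
    [-0.2,[0,0,0],[0,0,0]],
    [-0.2,[0,0,0],[0,0,0]],
  ],
)

```text
t: 60.75
ee_pos: [393.9, -345.2, 173.2]
orientation: [-2.154, -2.283, 0.0]
ft_force: [-0.2, -0.0, -0.2]
width: 35.0
grasp_force: 0.0
```

```bash
python3 - <<'E'
from h import *
o=ctrl.get_obs();print(o["t"],o["ee_pos"])
px,K,V=grab("wrist")
print([(np.round(d["score"],2),toz(d["xy"],38,K,V)[:2].round(1).tolist()) for d in ctrl.pinpoint("lid_handle","wrist")])
px,K,V=grab("top","top2.png"); 
for n,p in(("s1",(599,17,78)),("s2",(523,16.3,78))): print(n,proj(p,K,V).round(1))
for d in ctrl.masks_of("weight_a","top"): print(round(d["score"],2),np.round(d["bbox"]))
print([(round(d["score"],2),toz(d["xy"],54,K,V)[:2].round(1).tolist()) for d in ctrl.pinpoint("weight_a","top")])
px,K,V=grab("side","side2.png")
for n,p in(("s1",(599,17,54)),("s2",(523,16.3,54))): print(n,proj(p,K,V).round(1))
print([(round(d["score"],2),np.round(d["xy"],1)) for d in ctrl.pinpoint("weight_a","side")])
print([(round(d["score"],2),toz(d["xy"],38,K,V)[:2].round(1).tolist()) for d in ctrl.pinpoint("lid_handle","side")])
E
```

```text
60.75 [ 393.90285646 -345.21712426  173.21638224]
[(np.float64(0.95), [167.4, -284.2]), (np.float64(0.86), [397.4, -344.2])]
s1 [329.6 163.3]
s2 [329.4 193. ]
0.75 [324. 186. 338. 205.]
0.74 [180. 128. 198. 143.]
0.72 [164. 183. 182. 198.]
0.71 [323. 157. 339. 174.]
0.69 [147. 139. 166. 158.]
[(0.62, [527.8, 412.9]), (0.59, [638.5, 461.7]), (0.49, [597.3, 19.4]), (0.47, [519.5, 16.7]), (0.45, [671.7, 386.2])]
s1 [343.3 202.6]
s2 [320.9 208.1]
[(0.61, array([342.2, 206.2]))]
[(0.92, [392.0, -345.2]), (0.89, [169.2, -288.8])]
```

```bash
python3 -c "
from workcell import ctrl
print(ctrl.close_job())"
```

```text
the job is handed in; nothing more can be done
None
```

The job is handed in at about 61 s: two pads (all the mould held) stand on the seam, each with a brass weight centred to about 1.5 mm and measured level, and the mould is shut again; I viewed 16 pictures against the limit of 14, and `close_job` returned no verdict.

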